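Load the nameplate engraver and set its vacuum clamp

TASK

Lay every nameplate blank from the desk flat on the engraver's bed in one even row, one centred on each vacuum port from the port farthest from the parked bridge onward with no port skipped, each square with its short end up against the stop rail. When the row lies true, turn the vacuum unit's zone selector to the detent whose number of pips equals the number of blanks. Then set the vacuum: pull the regulator knob up to unlock it, turn it clockwise until the gauge needle stands in the middle of the dark set band, and push the knob down fully home so that it locks there; leave the other things on the desk where they are.

Things in the scene. Friction and masses are not known exactly. Their poses are not given: they have to be found in the camera images.
- port1 (a point): Vacuum port 1, the one farthest from the bridge: a dark rubber disc 20 mm across, flush in the engraver's aluminium bed; the point is on the bed's surface, 45 mm above the desk. Axes (of all ports): x away from the robot, across the bed to the dark stop rail (4 mm high), whose face is 30 mm from the port; y along the rail to the parked bridge; z up. A white tick on the rail marks each port.
- port2 (a point): The next port, 68 mm along the rail (+y) from port 1. The bed is level, from 105 mm in front of the ports to 37 mm beyond the rail's face, and from 70 mm before port 1 to the bridge, which starts 123 mm beyond port 5 and is 200 mm high. Behind the rail, 70 mm from the ports, is a housing 65 mm above the desk.
- port3 (a point): Port 3, 136 mm along the rail from port 1.
- port4 (a point): Port 4, 204 mm along the rail from port 1.
- port5 (a point): Port 5, 272 mm along the rail from port 1.
- gauge_needle (a joint): Gauge needle, rad, 0 at the start, growing clockwise seen from above, up to 4.5. It turns exactly as the regulator knob (same angle, same way). Pulled out, the knob turns easily (0.02 N m) and stays where it is left; its notches are at whole multiples of 0.2618 rad (15 degrees).
- blank1_mid (a point): Centre (half-way up) of a nameplate blank: a bare brass plate 60 mm long (its x), 32 mm wide (its y), 8 mm thick (z), about 130 g, with two small screw holes on its long middle line. All blanks are alike; 3 to 5 are there, the others are absent (None).
- blank2_mid (a point): Centre (half-way up) of a nameplate blank: a bare brass plate 60 mm long (its x), 32 mm wide (its y), 8 mm thick (z), about 130 g, with two small screw holes on its long middle line. All blanks are alike; 3 to 5 are there, the others are absent (None).
- blank3_mid (a point): Centre (half-way up) of a nameplate blank: a bare brass plate 60 mm long (its x), 32 mm wide (its y), 8 mm thick (z), about 130 g, with two small screw holes on its long middle line. All blanks are alike; 3 to 5 are there, the others are absent (None).
- blank4_mid (a point): Centre (half-way up) of a nameplate blank: a bare brass plate 60 mm long (its x), 32 mm wide (its y), 8 mm thick (z), about 130 g, with two small screw holes on its long middle line. All blanks are alike; 3 to 5 are there, the others are absent (None).
- blank5_mid (a point): Centre (half-way up) of a nameplate blank: a bare brass plate 60 mm long (its x), 32 mm wide (its y), 8 mm thick (z), about 130 g, with two small screw holes on its long middle line. All blanks are alike; 3 to 5 are there, the others are absent (None).
- vac_unit: Vacuum unit, fixed at the robot's right: grey case 180 mm (x) by 230 mm (y) by 65 mm high with a flat aluminium top panel. Origin on the desk under its middle; x away from the robot, y to the left, z up. On the panel: selector at x -30, y 58 mm; regulator knob at x -42, y -52 mm; gauge (66 mm across, 8 mm high) at x 40, y -52 mm.
- selector (a joint): Zone selector, rad: 0 at the long dash (off), growing clockwise seen from above; detent k (k pips, 1 to 5) is at k x 0.5236 rad (30 degrees), stops just beyond 0 and 5. A sprung roller pulls it into the nearest detent, at most about 0.1 N m. Black bar 44 x 12 mm, white line on the half that points. At 0 that half points 75 degrees anticlockwise from the unit's x.
- sel_grip (a point): Point on the selector's axis, in the bar, 20 mm above the panel: the bar reaches 10 mm above it and 12 mm below it, over a round skirt 41 mm across. At joint value s the bar lies at 1.309 - s rad, anticlockwise, from the unit's x axis.
- reg_pull (a joint): How far the regulator knob is pulled up, m: 0 fully home, 0.010 fully out. Stiff (about 3 N), stays where it is left. Below about 0.005 it is locked against turning by teeth every 15 degrees; pushed in between two notches it turns by itself up to 7.5 degrees into the nearest one, if nothing holds it; right on top of a tooth it may stop 4 mm short: turn it a little and push again.
- reg_grip (a point): Point on the regulator knob's axis, in the knob, 20 mm above the panel when home (rises with the knob). The knob is a black fluted cylinder 43 mm across and 28 mm tall: its top is 10 mm above this point, its underside 18 mm below, 2 mm above the panel when home.
- gauge_band (a joint): Where the middle of the dark set band (an arc 27 degrees wide on the white dial) lies, in the needle's angle, rad, between 1.0 and 2.5; different each time, not to be moved.
- needle_tip (a point): Point of the gauge needle, 24 mm from the gauge's centre.
- band_mid (a point): Middle of the set band, 24 mm from the gauge's centre.
- mouse: Computer mouse, bystander, 105 x 60 x 34 mm.
- pen: Dark pen, bystander, 135 mm long, 11 mm thick.
- tape: Tape measure lying flat, bystander, 72 x 66 x 34 mm.
- phone: Phone lying flat, bystander, 150 x 72 x 9 mm.
- mug: White mug, bystander, 80 mm across, 95 mm high.
Not all that is in view belongs to the job. Leave any pink or white look-alike of the part that bears blank2_mid alone. What is shaped like the part that bears blank3_mid but green is not meant.

How it is judged:
By the outcome, as a careful person would: the job done as asked, in the order asked, and still so for the second after the job is handed in, with the robot touching nothing.
Of blank1, blank2, blank3, blank4, blank5 only 3 to 5 are there at a start; the rules pass over those that are not, and their reading is None.
At some moment in a run one of blank1, blank2, blank3, blank4, blank5 may be knocked a few centimetres aside while the robot is not near it.
Once in a run the grip may slacken for a moment while it holds something.
It also fails if it takes over 210 s, if anything falls off the work surface, if the arm or the gripper's body presses on something with over 40 N, if the wrist force passes 120 N, or if a joint passes its speed limit or range.

ROBOT

A 6-joint arm with a two-finger parallel gripper is mounted at the origin on the work surface. World frame = base frame: x ahead of the robot, y to its left, z up, the work surface at z = 0. Lengths are in m, angles in degrees, forces in N, time in s.
With the tool pointing down it reaches from about 0.25 to 0.775 m from the base axis. Payload 4 kg.
Tool frame: the origin (TCP) lies between the finger pads; the fingertips stand ahead of it and the grasp point (between the pads) lies 3 mm ahead of it (env.nose_length is the x of the fingertips in the tool frame, in m); x points along the fingers, z is the direction in which the jaws open and shut, and the axes are right-handed (so a half turn about x gives the same grasp; the last joint's range is limited). The gripper opens to 94 mm and grips with 3 to 60 N. Pads are 16 mm wide; open, the fingers measure 119 mm over their backs; the gripper's body (75 mm by 177 mm) begins 78 mm behind the grasp point.
Start: joints at [-70.021, 4.996, 78.535, -0, 96.463, -5.907], TCP at [0.24, -0.495, 0.228] pointing down, gripper open.
Joint ranges: [-177.83, 177.83], [-43.37, 116.18], [15.69, 146.23], [-61.86, 241.86], [9.47, 152.12], [-147.06, 147.06]. Speed limits (degrees/s): [159.86, 159.86, 180, 180, 180, 180].

INTERFACE

Orientations are given as [roll, pitch, yaw] about the fixed x, y, z axes, in that order (R = Rz(yaw) Ry(pitch) Rx(roll)).
In Python, from rig import env gives the robot as it stands. The module is installed in compiled form; this text tells all that it offers.
- The arm moves only by the tool drive_tool, never from a script. Its argument "motion" is a list of rows, each an object of numbers: "x", "y", "z": the shift along the tool's x, y, z in m; "twist": the turn about the tool's x in degrees; "claw": the closure, from -1 (fully open) to 1 (shut). A call has 1 to 20 rows; each row is the pose to reach, as a shift and turn from the pose measured when the call began, along the tool's axes at that moment; what a row does not reach only later rows make up. A row lasts 1/8 s, in which the tool goes at most 62.5 mm and 10.7 degrees, less where a joint would pass 70% of its speed; a pose out of reach is approached as far as the arm can. A call with a gripper value outside its range is refused whole. The fingers move at their own pace and stop on an object; the grip force is fixed at half the most. Time passes only in rows, so rows that repeat a pose let the fingers close. It gives the time, the measured TCP pose, the force and the opening at its end, in the units of the state.
- env.get_obs(): the state, without advancing time (a new reading comes with each control period).
- env.snapshot(name): name is "side" or "top"; returns a dict with "img" (384x512x3 uint8, red, green, blue), "range_z" (384x512 float32, m along the optical axis (not along the pixel's ray), 0 where there is no reading), "K" (3x3 intrinsics, pixels), "D" ([k1, k2, p1, p2, k3] as OpenCV has them; the pictures are not rectified), "world_from_camera" (4x4, takes a point from camera to world coordinates). Camera axes: x right, y down, z forward; pixel columns grow to the right and rows downward; lengths in m; the calibration is good to about 2 mm. A picture is of the moment at which its call begins.
- env.close_job(): hands the job in, once; it reports no verdict.
The state is a dict: "t": time; "qpos": joint angles; "joint_velocities": joint speeds; "joint_efforts": joint torques, N m; "eef_pos": TCP position; "eef_rot": TCP orientation; "force": force on the tool from outside, world axes, zero at the start; "ft_torque": the same for the moment, N m; "opening": finger opening in m.
Only numpy, scipy, OpenCV 4.12 (cv2) and the standard library are available. Lean on these libraries where they do the work, as an engineer would, in place of code of your own. Each camera call takes 0.05 s, during which the arm holds its last target. There are 200 camera calls.

## Working session

There is one attempt and no reset: what is moved stays moved. The work goes in short steps, Python scripts to look and compute and a tool call to move; the robot and the scene stay as the last step left them, time stands still between calls to the robot, and variables do not carry over. Pictures are saved under pics/ and viewed, about 12 in all and at most 16, crops included, and the job is handed in when it is done.

Besides the shell and the picture viewer there is one more tool, called as a command line: name --argument value ..., lists and objects as JSON in quotes. drive_tool: Moves the arm, as the interface text tells. Its arguments: {"type":"object","properties":{"motion":{"type":"array"}},"required":["motion"]}

```bash
mkdir -p pics
cat > h.py <<'E'
import numpy as np, cv2
from rig import env
def snap(n):
    s=env.snapshot(n); return s
def world(s,uv,z=None):
    """pixels -> world; by depth if z None, else intersect plane z"""
    uv=np.atleast_2d(np.array(uv,float)); n=cv2.undistortPoints(uv[:,None],s['K'],np.array(s['D']))[:,0]
    r=np.c_[n,np.ones(len(n))]; T=s['world_from_camera']
    if z is None:
        d=np.array([s['range_z'][int(round(v)),int(round(u))] for u,v in uv])
    else:
        d=(z-T[2,3])/(r@T[2,:3])
    return (r*d[:,None])@T[:3,:3].T+T[:3,3]
def pix(s,P):
    T=np.linalg.inv(s['world_from_camera']); R=cv2.Rodrigues(T[:3,:3])[0]
    return cv2.projectPoints(np.atleast_2d(np.array(P,float)),R,T[:3,3],s['K'],np.array(s['D']))[0][:,0]
def save(name,img,f=1):
    cv2.imwrite('pics/'+name,cv2.resize(img[:,:,::-1],None,fx=f,fy=f,interpolation=cv2.INTER_CUBIC))
def cloud(s):
    h,w=s['range_z'].shape; u,v=np.meshgrid(np.arange(w),np.arange(h))
    uv=np.c_[u.ravel(),v.ravel()].astype(float)
    n=cv2.undistortPoints(uv[:,None],s['K'],np.array(s['D']))[:,0]
    d=s['range_z'].ravel()[:,None]; T=s['world_from_camera']
    P=(np.c_[n,np.ones(len(n))]*d)@T[:3,:3].T+T[:3,3]; P[d[:,0]==0]=np.nan
    return P.reshape(h,w,3)
E
python3 - <<'E'
from h import *
for n in('top','side'):
    s=snap(n); save(n+'0.png',s['img'],1.5); np.save(n+'0.npy',s,allow_pickle=True)
    print(n,s['world_from_camera'].round(3).tolist(),s['K'].round(1).tolist())
o=env.get_obs();print(o,env.nose_length)
E
```

```text
top [[0.02, -0.997, 0.069, 0.443], [-1.0, -0.02, 0.005, 0.052], [-0.004, -0.069, -0.998, 1.305], [0.0, 0.0, 0.0, 1.0]] [[428.7, 0.0, 247.7], [0.0, 428.7, 189.5], [0.0, 0.0, 1.0]]
side [[0.734, -0.514, 0.444, -0.175], [-0.679, -0.57, 0.462, -0.662], [0.015, -0.641, -0.767, 1.262], [0.0, 0.0, 0.0, 1.0]] [[466.0, 0.0, 252.0], [0.0, 466.0, 198.7], [0.0, 0.0, 1.0]]
{'t': 0.1, 'qpos': array([-7.00220555e+01,  5.03469622e+00,  7.86144168e+01, -9.29726815e-04,
        9.64644639e+01, -5.90615393e+00]), 'joint_velocities': array([ 0.00249861, -0.06344613, -0.19988206,  0.00381494, -0.05802455,
       -0.00274849]), 'joint_efforts': array([ 2.11689265e-03, -3.41255307e+01, -3.03299439e+01,  7.19328225e-02,
        3.04654066e-02, -9.81086419e-05]), 'eef_pos': array([ 0.23994783, -0.49439465,  0.22643767]), 'eef_rot': array([174.55997422,  89.88641936, 110.44396887]), 'force': array([ 0.76691659, -0.37175057, -0.69267722]), 'ft_torque': array([-0.01464252, -0.01799327,  0.03265566]), 'opening': 0.09392025087152556} 0.022
```

View pics/top0.png

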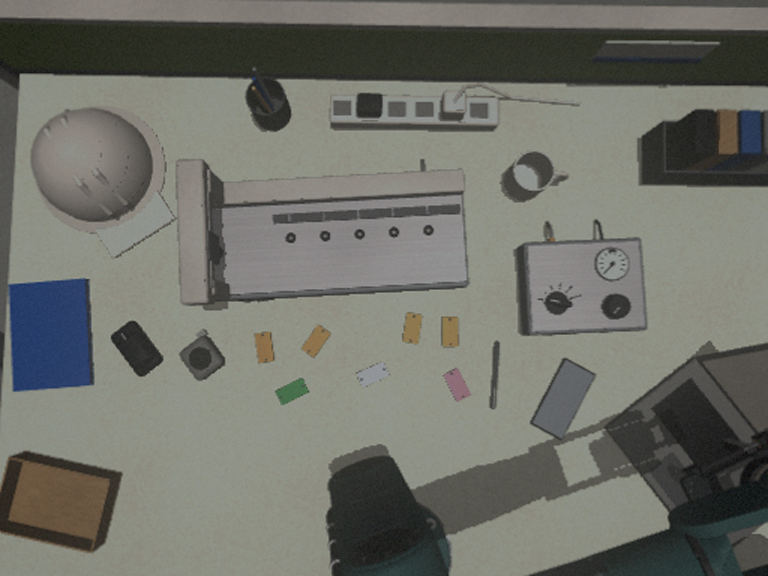

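View pics/side0.png

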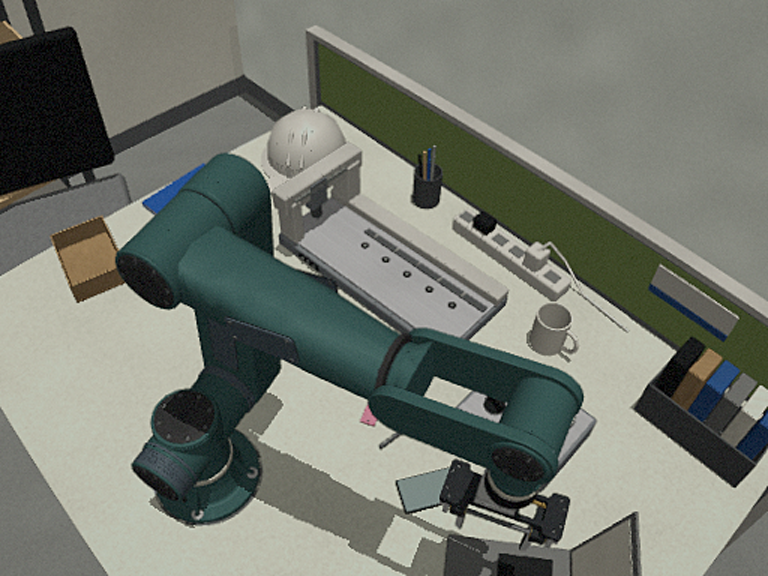

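The candidates at top0 px are brass plates at (264,347), (316,341), (412,328) and (450,332), with look-alikes in green (292,391), white (373,375) and pink (456,385). The four brass ones fit the description. The ports run from (428,230), which is port 1, to (291,238). Next I'll measure them and check close crops.

```bash
cat >> h.py <<'E'
def brass(s,zr=None,show=False):
    """brass plates: list of (centre xyz, long-axis angle deg, length, width, mean rgb)"""
    im=s['img'].astype(float); hsv=cv2.cvtColor(s['img'],cv2.COLOR_RGB2HSV)
    m=((hsv[...,0]>8)&(hsv[...,0]<28)&(hsv[...,1]>75)&(hsv[...,2]>80)).astype(np.uint8)
    n,l,st,c=cv2.connectedComponentsWithStats(m); C=cloud(s); out=[]
    for i in range(1,n):
        if not 150<st[i,4]<1200: continue
        k=cv2.morphologyEx((l==i).astype(np.uint8),cv2.MORPH_CLOSE,np.ones((5,5)))
        z=np.nanmedian(C[...,2][k>0]); cz=0.053 if z>0.03 else 0.008
        v,u=np.nonzero(k); P=world(s,np.c_[u,v],cz)[:,:2].astype(np.float32)
        if not(0.2<P[:,0].mean()<.75 and abs(P[:,1].mean())<.45): continue
        (cx,cy),(a,b),an=cv2.minAreaRect(P); mu=P.mean(0); w,V=np.linalg.eigh(np.cov(P.T)); ax=V[:,1]
        ang=np.degrees(np.arctan2(ax[1],ax[0])); ang=(ang+90)%180-90
        out.append((np.r_[mu,z].round(4),round(ang,1),(12*w[::-1])**.5*1000,im[k>0].mean(0).round()))
    return out
E
python3 - <<'E'
from h import *
s=np.load('top0.npy',allow_pickle=True).item()
for b in brass(s): print(b, pix(s,[b[0]]))
a=cv2.resize(s['img'][205:275,160:335],None,fx=4,fy=4,interpolation=cv2.INTER_CUBIC)
b=cv2.resize(s['img'][155:225,340:435],None,fx=7,fy=7,interpolation=cv2.INTER_CUBIC)
b=b[:, :]; b=cv2.resize(b,(700,int(b.shape[0]*700/b.shape[1])))
cv2.imwrite('pics/c1.png',np.vstack([a[:, :,::-1],])) ; 
c=np.zeros((a.shape[0]+310,700,3),np.uint8); c[:a.shape[0],:]=a; b2=cv2.resize(b,(420,310)); c[a.shape[0]:,:420]=b2
save('c1.png',c)
# ports: dark blobs on bed
g=cv2.cvtColor(s['img'],cv2.COLOR_RGB2GRAY)
for u,v in [(428,230),(394,232),(360,234),(325,236),(291,238)]:
    u=int(u/1.5);v=int(v/1.5); w=np.clip(110-g[v-6:v+7,u-6:u+7].astype(float),0,None); yy,xx=np.mgrid[-6:7,-6:7]
    p=[u+(w*xx).sum()/w.sum(),v+(w*yy).sum()/w.sum()]; print(np.round(p,2),world(s,p,.045).round(4),world(s,p).round(4))
E
```

```text
(array([ 0.4467, -0.0233,  0.008 ]), np.float64(-6.9), array([59.15709282, 30.34402624]), array([139., 119.,  79.])) [[274.44751943 218.30784362]]
(array([ 0.4416, -0.0989,  0.0077]), np.float64(0.5), array([60.20882531, 30.04547923]), array([138., 118.,  78.])) [[299.49345964 220.50454219]]
(array([0.4169, 0.1699, 0.0076]), np.float64(-33.3), array([59.39742596, 30.76402134]), array([138., 114.,  77.])) [[210.20501885 226.94072216]]
(array([0.4025, 0.273 , 0.008 ]), np.float64(8.8), array([59.72156944, 32.18559363]), array([135., 109.,  74.])) [[175.86021385 231.06508233]]
[285.19 153.01] [[ 0.6401 -0.05    0.045 ]] [[ 0.6406 -0.0502  0.0422]]
[262.16 154.36] [[0.6348 0.0182 0.045 ]] [[0.6349 0.0182 0.0446]]
[239.31 155.66] [[0.6296 0.0858 0.045 ]] [[0.6301 0.0858 0.0417]]
[216.38 156.89] [[0.6246 0.1536 0.045 ]] [[0.6245 0.1535 0.0458]]
[193.4  158.15] [[0.6196 0.2215 0.045 ]] [[0.6192 0.2212 0.0474]]
```

View pics/c1.png

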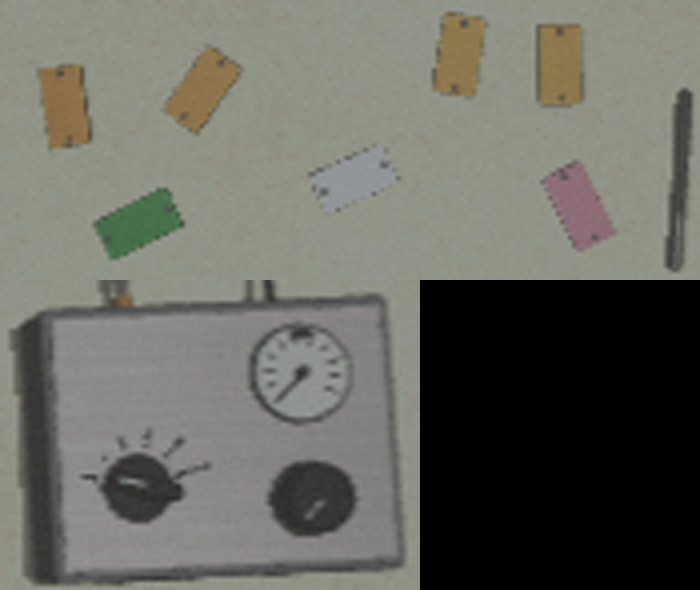

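Four brass blanks are confirmed: crop (65,107), (203,90), (459,55) and (560,65). The green, white and pink plates are decoys. The bed x axis is at yaw 4.32°. I'll plan the moves now.

```bash
cat >> h.py <<'E'
from scipy.spatial.transform import Rotation as Ro
B0=np.array([.6400,-.0499]); BX=np.array([.9972,.0753]); BY=np.array([-.0753,.9972])
def port(k,dx=0,dy=0): return B0+BX*dx+BY*(.068*(k-1)+dy)
def go(pts,yaw=None,o=None):
    """pts: list of world TCP points; yaw: jaw direction deg (mod 180). prints tool shifts and twist"""
    o=o or env.get_obs(); R=Ro.from_euler('xyz',o['eef_rot'],degrees=True).as_matrix(); p=o['eef_pos']
    j=np.degrees(np.arctan2(R[1,2],R[0,2])); tw=0 if yaw is None else ((j-yaw)+90)%180-90
    print('t %.2f pos %s jaw %.2f q6 %.1f F %s open %.4f axis %s'%(o['t'],p.round(4),j,o['qpos'][5],o['force'].round(1),o['opening'],R[:,0].round(4)))
    for q in pts: print('  shift',(R.T@(np.array(q)-p)).round(4),'twist',round(tw,2))
E
python3 - <<'E'
from h import *
go([(.4416,-.0989,.15),(.4416,-.0989,.024)],90.5)
E
```

```text
t 0.10 pos [ 0.2399 -0.4944  0.2264] jaw -64.12 q6 -5.9 F [ 0.8 -0.4 -0.7] open 0.0939 axis [-7.0e-04  1.9e-03 -1.0e+00]
  shift [ 0.077   0.3541 -0.2676] twist 25.38
  shift [ 0.203   0.354  -0.2674] twist 25.38
```

drive_tool --motion '[{"x": 0.077, "y": 0.354, "z": -0.2675, "twist": 25.4, "claw": -0.28}, {"x": 0.077, "y": 0.354, "z": -0.2675, "twist": 25.4, "claw": -0.28}, {"x": 0.077, "y": 0.354, "z": -0.2675, "twist": 25.4, "claw": -0.28}, {"x": 0.077, "y": 0.354, "z": -0.2675, "twist": 25.4, "claw": -0.28}, {"x": 0.077, "y": 0.354, "z": -0.2675, "twist": 25.4, "claw": -0.28}, {"x": 0.077, "y": 0.354, "z": -0.2675, "twist": 25.4, "claw": -0.28}, {"x": 0.077, "y": 0.354, "z": -0.2675, "twist": 25.4, "claw": -0.28}, {"x": 0.077, "y": 0.354, "z": -0.2675, "twist": 25.4, "claw": -0.28}, {"x": 0.077, "y": 0.354, "z": -0.2675, "twist": 25.4, "claw": -0.28}, {"x": 0.077, "y": 0.354, "z": -0.2675, "twist": 25.4, "claw": -0.28}, {"x": 0.077, "y": 0.354, "z": -0.2675, "twist": 25.4, "claw": -0.28}]'

```text
t: 1.48
eef_pos: [0.4413, -0.1006, 0.1504]
eef_rot: [-170.3, 89.9, 100.1]
force: [0.3, -0.0, -0.1]
opening: 0.0602
```

Run:
```python
from h import *
go([(.4416,-.0989,.024)],90.5)
s=snap('top'); save('t1.png',s['img'],1.5)
for b in brass(s): print(b)
```

```text
t 1.48 pos [ 0.4413 -0.1006  0.1504] jaw -89.67 q6 69.6 F [ 0.3 -0.  -0.1] open 0.0602 axis [-2.0e-04  1.3e-03 -1.0e+00]
  shift [ 0.1264  0.0003 -0.0015] twist -0.17
(array([0.4169, 0.1699, 0.0078]), np.float64(-33.3), array([59.39742596, 30.76402134]), array([147., 122.,  82.]))
(array([0.4023, 0.273 , 0.008 ]), np.float64(9.9), array([59.57936797, 31.75090425]), array([144., 116.,  79.]))
```

drive_tool --motion '[{"x": 0.06, "z": -0.0015, "claw": -0.28}, {"x": 0.11, "z": -0.0015, "claw": -0.28}, {"x": 0.126, "z": -0.0015, "claw": -0.28}, {"x": 0.126, "z": -0.0015, "claw": -0.28}, {"x": 0.126, "z": -0.0015, "claw": -0.28}, {"x": 0.126, "z": -0.0015, "claw": 1}, {"x": 0.126, "z": -0.0015, "claw": 1}, {"x": 0.126, "z": -0.0015, "claw": 1}, {"x": 0.126, "z": -0.0015, "claw": 1}, {"x": 0.126, "z": -0.0015, "claw": 1}, {"x": 0.06, "z": -0.0015, "claw": 1}, {"x": 0.0, "z": -0.0015, "claw": 1}, {"x": 0.0, "z": -0.0015, "claw": 1}, {"x": 0.0, "z": -0.0015, "claw": 1}]'

```text
validation failed for argument at $.mo...
```

Run:
```python
from h import *
a=port(1,-.004)
go([(*a,.15),(*a,.075),(*a,.0692),(*port(1,.002),.0692)],94.32)
```

```text
t 1.52 pos [ 0.4414 -0.1004  0.1504] jaw -89.66 q6 69.6 F [0.6 0.  0.2] open 0.0599 axis [-2.0e-04  1.4e-03 -1.0e+00]
  shift [ 0.0004  0.1949 -0.0491] twist -3.98
  shift [ 0.0754  0.1949 -0.049 ] twist -3.98
  shift [ 0.0812  0.1949 -0.049 ] twist -3.98
  shift [ 0.0812  0.2009 -0.0494] twist -3.98
```

drive_tool --motion '[{"x": 0.06, "y": 0, "z": -0.0015, "twist": 0, "claw": -0.28}, {"x": 0.11, "y": 0, "z": -0.0015, "twist": 0, "claw": -0.28}, {"x": 0.126, "y": 0, "z": -0.0015, "twist": 0, "claw": -0.28}, {"x": 0.126, "y": 0, "z": -0.0015, "twist": 0, "claw": -0.28}, {"x": 0.126, "y": 0, "z": -0.0015, "twist": 0, "claw": -0.28}, {"x": 0.126, "y": 0, "z": -0.0015, "twist": 0, "claw": 1}, {"x": 0.126, "y": 0, "z": -0.0015, "twist": 0, "claw": 1}, {"x": 0.126, "y": 0, "z": -0.0015, "twist": 0, "claw": 1}, {"x": 0.126, "y": 0, "z": -0.0015, "twist": 0, "claw": 1}, {"x": 0.126, "y": 0, "z": -0.0015, "twist": 0, "claw": 1}, {"x": 0.06, "y": 0, "z": -0.0015, "twist": 0, "claw": 1}, {"x": 0, "y": 0, "z": -0.0015, "twist": 0, "claw": 1}, {"x": 0, "y": 0, "z": -0.0015, "twist": 0, "claw": 1}, {"x": 0, "y": 0, "z": -0.0015, "twist": 0, "claw": 1}]'

```text
t: 3.28
eef_pos: [0.4407, -0.0985, 0.1493]
eef_rot: [-143.0, 89.8, 127.4]
force: [-0.5, 0.3, -2.0]
opening: 0.0314
```

Run:
```python
from h import *
a=port(1,-.004)
go([(*a,.15),(*a,.075),(*a,.0692),(*port(1,.002),.0692)],94.32)
```

```text
t 3.27 pos [ 0.4407 -0.0985  0.1493] jaw -89.65 q6 69.8 F [-0.5  0.3 -2. ] open 0.0314 axis [-0.0018  0.0023 -1.    ]
  shift [-0.001   0.1956 -0.0471] twist -3.97
  shift [ 0.074   0.1957 -0.047 ] twist -3.97
  shift [ 0.0798  0.1957 -0.0469] twist -3.97
  shift [ 0.0798  0.2017 -0.0474] twist -3.97
```

drive_tool --motion '[{"x": 0, "y": 0.06, "z": -0.015, "twist": -2, "claw": 1}, {"x": 0, "y": 0.11, "z": -0.03, "twist": -4, "claw": 1}, {"x": 0, "y": 0.16, "z": -0.047, "twist": -4, "claw": 1}, {"x": 0, "y": 0.195, "z": -0.047, "twist": -4, "claw": 1}, {"x": 0.03, "y": 0.195, "z": -0.047, "twist": -4, "claw": 1}, {"x": 0.065, "y": 0.195, "z": -0.047, "twist": -4, "claw": 1}, {"x": 0.07, "y": 0.195, "z": -0.047, "twist": -4, "claw": 1}, {"x": 0.07, "y": 0.195, "z": -0.047, "twist": -4, "claw": 1}, {"x": 0.07, "y": 0.195, "z": -0.047, "twist": -4, "claw": 1}]'

```text
t: 4.4
eef_pos: [0.6361, -0.0504, 0.0806]
eef_rot: [153.1, 89.9, 67.4]
force: [-0.8, -0.3, -1.3]
opening: 0.0315
```

Run:
```python
from h import *
a=port(1,-.004)
go([(*a,.0692),(*port(1,.0),.0692),(*port(1,.002),.0692)],94.32)
s=snap('side'); save('s1.png',s['img'][120:260,180:380],4)
```

```text
t 4.40 pos [ 0.6361 -0.0504  0.0806] jaw -85.66 q6 76.0 F [-0.8 -0.3 -1.3] open 0.0315 axis [ 8.0e-04  1.9e-03 -1.0e+00]
  shift [ 0.0114 -0.0001 -0.0002] twist 0.02
  shift [ 0.0114  0.0039 -0.0002] twist 0.02
  shift [ 0.0114  0.0059 -0.0002] twist 0.02
```

View pics/s1.png

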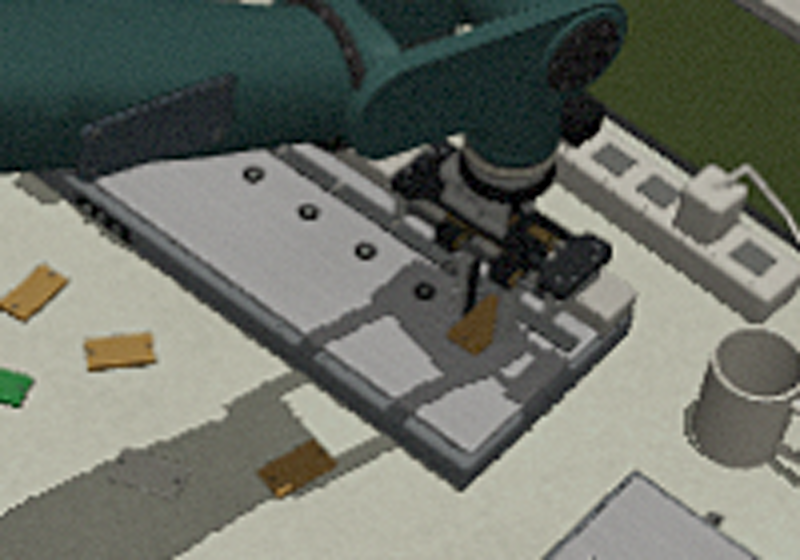

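The plate hangs straight over port 1, at crop (475,325). I'll lower it and press gently against the rail.

drive_tool --motion '[{"x": 0.006, "y": 0, "z": 0, "twist": 0, "claw": 1}, {"x": 0.01, "y": 0, "z": 0, "twist": 0, "claw": 1}, {"x": 0.0112, "y": 0, "z": 0, "twist": 0, "claw": 1}, {"x": 0.0112, "y": 0.001, "z": 0, "twist": 0, "claw": 1}, {"x": 0.0112, "y": 0.002, "z": 0, "twist": 0, "claw": 1}, {"x": 0.0112, "y": 0.003, "z": 0, "twist": 0, "claw": 1}, {"x": 0.0112, "y": 0.004, "z": 0, "twist": 0, "claw": 1}, {"x": 0.0112, "y": 0.005, "z": 0, "twist": 0, "claw": 1}, {"x": 0.0112, "y": 0.0055, "z": 0, "twist": 0, "claw": 1}, {"x": 0.0112, "y": 0.0055, "z": 0, "twist": 0, "claw": 1}]'

```text
t: 5.7
eef_pos: [0.6403, -0.0501, 0.0697]
eef_rot: [-129.2, 89.8, 145.1]
force: [-5.2, -1.1, 2.9]
opening: 0.0314
```

Run:
```python
from h import *
go([(*port(1),.0692)],94.32)
```

```text
t 5.70 pos [ 0.6403 -0.0501  0.0697] jaw -85.66 q6 76.1 F [-5.2 -1.1  2.9] open 0.0314 axis [-0.0024  0.0017 -1.    ]
  shift [ 0.0005 -0.0003 -0.0002] twist 0.02
```

drive_tool --motion '[{"x": 0, "y": 0.001, "z": 0, "twist": 0, "claw": 1}, {"x": 0, "y": 0.0025, "z": 0, "twist": 0, "claw": 1}, {"x": 0, "y": 0.003, "z": 0, "twist": 0, "claw": 1}, {"x": 0, "y": 0.003, "z": 0, "twist": 0, "claw": 1}]'

```text
t: 6.2
eef_pos: [0.6405, -0.05, 0.0697]
eef_rot: [-102.5, 89.5, 171.8]
force: [-8.8, -0.9, 6.0]
opening: 0.0317
```

drive_tool --motion '[{"x": 0, "y": 0, "z": 0, "twist": 0, "claw": 0.2}, {"x": 0, "y": 0, "z": 0, "twist": 0, "claw": 0.0}, {"x": 0, "y": 0, "z": 0, "twist": 0, "claw": 0.0}, {"x": 0, "y": 0, "z": 0, "twist": 0, "claw": 0.0}, {"x": -0.03, "y": 0, "z": 0, "twist": 0, "claw": -0.2}, {"x": -0.09, "y": 0, "z": 0, "twist": 0, "claw": -0.28}, {"x": -0.09, "y": -0.06, "z": 0, "twist": 0, "claw": -0.28}, {"x": -0.09, "y": -0.12, "z": 0.0, "twist": 0, "claw": -0.28}, {"x": -0.09, "y": -0.2, "z": 0.0, "twist": 0, "claw": -0.28}, {"x": -0.09, "y": -0.21, "z": 0.0, "twist": 0, "claw": -0.28}, {"x": -0.09, "y": -0.21, "z": 0.0, "twist": 0, "claw": -0.28}]'

```text
t: 7.58
eef_pos: [0.4311, -0.0661, 0.1622]
eef_rot: [-101.2, 89.6, 173.1]
force: [-0.2, 0.2, -0.4]
opening: 0.0602
```

Run:
```python
from h import *
s=snap('top'); 
for b in brass(s):
    d=b[0][:2]-B0; print(b,'bed x,y mm',(d@BX*1000).round(1),(d@BY*1000).round(1))
save('t2.png',s['img'][110:240,160:330],4)
go([(.4467,-.0233,.15),(.4467,-.0233,.024)],90-6.9)
```

```text
(array([ 0.6401, -0.0488,  0.0535]), np.float64(4.9), array([58.08919954, 30.33804309]), array([146., 120.,  81.])) bed x,y mm 0.2 1.1
(array([0.417 , 0.17  , 0.0081]), np.float64(-33.3), array([59.24949164, 30.9178837 ]), array([146., 121.,  81.])) bed x,y mm -205.8 236.1
(array([0.4024, 0.2732, 0.0083]), np.float64(9.7), array([59.59241788, 31.59837834]), array([144., 116.,  79.])) bed x,y mm -212.6 340.1
t 7.62 pos [ 0.4323 -0.0661  0.1623] jaw -85.70 q6 69.6 F [ 0.3 -0.2 -0.4] open 0.0600 axis [-0.007  0.001 -1.   ]
  shift [ 0.0122  0.0177 -0.0416] twist 11.2
  shift [ 0.1382  0.0185 -0.0414] twist 11.2
```

View pics/t2.png

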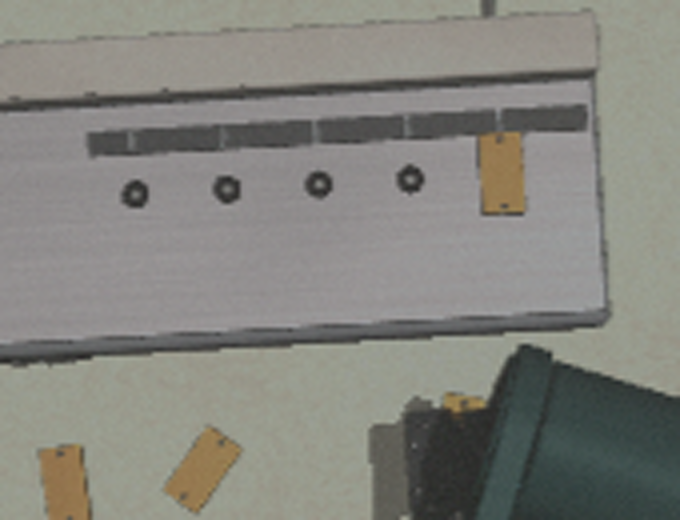

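Blank 1 lies on port 1 at crop (502,173), under the tick and touching the rail. Next is blank 2.

drive_tool --motion '[{"x": 0.03, "y": 0.018, "z": -0.0415, "twist": 10, "claw": -0.28}, {"x": 0.07, "y": 0.018, "z": -0.0415, "twist": 11.2, "claw": -0.28}, {"x": 0.11, "y": 0.0183, "z": -0.0414, "twist": 11.2, "claw": -0.28}, {"x": 0.135, "y": 0.0185, "z": -0.0414, "twist": 11.2, "claw": -0.28}, {"x": 0.138, "y": 0.0185, "z": -0.0414, "twist": 11.2, "claw": -0.28}, {"x": 0.138, "y": 0.0185, "z": -0.0414, "twist": 11.2, "claw": -0.28}, {"x": 0.138, "y": 0.0185, "z": -0.0414, "twist": 11.2, "claw": 1}, {"x": 0.138, "y": 0.0185, "z": -0.0414, "twist": 11.2, "claw": 1}, {"x": 0.138, "y": 0.0185, "z": -0.0414, "twist": 11.2, "claw": 1}, {"x": 0.138, "y": 0.0185, "z": -0.0414, "twist": 11.2, "claw": 1}, {"x": 0.138, "y": 0.0185, "z": -0.0414, "twist": 11.2, "claw": 1}, {"x": 0.08, "y": 0.018, "z": -0.0414, "twist": 11.2, "claw": 1}, {"x": 0.02, "y": 0.018, "z": -0.0414, "twist": 11.2, "claw": 1}, {"x": 0.012, "y": 0.018, "z": -0.0414, "twist": 11.2, "claw": 1}, {"x": 0.012, "y": 0.018, "z": -0.0414, "twist": 11.2, "claw": 1}]'

```text
t: 9.5
eef_pos: [0.4468, -0.0234, 0.1497]
eef_rot: [-92.4, 89.6, 170.7]
force: [0.1, 0.1, -1.9]
opening: 0.0315
```

Run:
```python
from h import *
a=port(2,-.004)
go([(*a,.15),(*a,.08)],94.32)
```

```text
t 9.50 pos [ 0.4468 -0.0234  0.1497] jaw -96.90 q6 86.6 F [ 0.1  0.1 -1.9] open 0.0315 axis [-0.0073  0.0012 -1.    ]
  shift [-0.0015  0.1778 -0.0628] twist -11.22
  shift [ 0.0685  0.1783 -0.0628] twist -11.22
```

drive_tool --motion '[{"x": -0.001, "y": 0.05, "z": -0.018, "twist": -5, "claw": 1}, {"x": -0.001, "y": 0.1, "z": -0.035, "twist": -11.2, "claw": 1}, {"x": -0.001, "y": 0.15, "z": -0.055, "twist": -11.2, "claw": 1}, {"x": 0.0, "y": 0.178, "z": -0.0628, "twist": -11.2, "claw": 1}, {"x": 0.03, "y": 0.178, "z": -0.0628, "twist": -11.2, "claw": 1}, {"x": 0.06, "y": 0.178, "z": -0.0628, "twist": -11.2, "claw": 1}, {"x": 0.0685, "y": 0.178, "z": -0.0628, "twist": -11.2, "claw": 1}, {"x": 0.0685, "y": 0.178, "z": -0.0628, "twist": -11.2, "claw": 1}, {"x": 0.0685, "y": 0.178, "z": -0.0628, "twist": -11.2, "claw": 1}]'

```text
t: 10.62
eef_pos: [0.6312, 0.0176, 0.0811]
eef_rot: [-105.9, 89.7, 168.4]
force: [0.8, -1.4, -1.0]
opening: 0.0316
```

Run:
```python
from h import *
a=port(2,-.004)
go([(*a,.0692),(*port(2,.0),.0692),(*port(2,.002),.0692)],94.32)
```

```text
t 10.62 pos [0.6312 0.0176 0.0811] jaw -85.70 q6 82.1 F [ 0.8 -1.4 -1. ] open 0.0316 axis [-0.0054  0.0011 -1.    ]
  shift [ 0.0119 -0.0002 -0.    ] twist -0.02
  shift [ 0.0118  0.0038 -0.    ] twist -0.02
  shift [ 0.0118  0.0058 -0.    ] twist -0.02
```

drive_tool --motion '[{"x": 0.006, "y": 0, "z": 0, "twist": 0, "claw": 1}, {"x": 0.01, "y": 0, "z": 0, "twist": 0, "claw": 1}, {"x": 0.0117, "y": 0, "z": 0, "twist": 0, "claw": 1}, {"x": 0.0117, "y": 0.0015, "z": 0, "twist": 0, "claw": 1}, {"x": 0.0117, "y": 0.003, "z": 0, "twist": 0, "claw": 1}, {"x": 0.0117, "y": 0.0045, "z": 0, "twist": 0, "claw": 1}, {"x": 0.0117, "y": 0.006, "z": 0, "twist": 0, "claw": 1}, {"x": 0.0117, "y": 0.007, "z": 0, "twist": 0, "claw": 1}, {"x": 0.0117, "y": 0.007, "z": 0, "twist": 0, "claw": 1}, {"x": 0.0117, "y": 0.007, "z": 0, "twist": 0, "claw": 1}]'

```text
t: 11.88
eef_pos: [0.6351, 0.0178, 0.0699]
eef_rot: [-96.0, 89.3, 178.3]
force: [-10.8, -1.3, 8.2]
opening: 0.0314
```

drive_tool --motion '[{"x": 0, "y": 0, "z": 0, "twist": 0, "claw": 0.2}, {"x": 0, "y": 0, "z": 0, "twist": 0, "claw": 0.0}, {"x": 0, "y": 0, "z": 0, "twist": 0, "claw": 0.0}, {"x": 0, "y": 0, "z": 0, "twist": 0, "claw": 0.0}, {"x": -0.03, "y": 0, "z": 0, "twist": 0, "claw": -0.2}, {"x": -0.09, "y": 0, "z": 0, "twist": 0, "claw": -0.28}, {"x": -0.09, "y": -0.06, "z": 0, "twist": 0, "claw": -0.28}, {"x": -0.09, "y": -0.12, "z": 0.0, "twist": 0, "claw": -0.28}, {"x": -0.09, "y": -0.2, "z": 0.0, "twist": 0, "claw": -0.28}, {"x": -0.09, "y": -0.21, "z": 0.0, "twist": 0, "claw": -0.28}, {"x": -0.09, "y": -0.21, "z": 0.0, "twist": 0, "claw": -0.28}]'

```text
t: 13.25
eef_pos: [0.426, 0.0021, 0.163]
eef_rot: [-95.5, 89.4, 178.8]
force: [0.1, -1.3, -0.2]
opening: 0.0598
```

```bash
cat >> h.py <<'E'
def rep(s):
    for b in brass(s):
        d=b[0][:2]-B0; print(b[0],b[1],b[2].round(1),'bed x,y mm',(d@BX*1000).round(1),(d@BY*1000).round(1))
E
python3 - <<'E'
from h import *
rep(snap('top'))
go([(.417,.170,.15),(.417,.170,.024)],90-33.3)
E
```

```text
[ 0.6402 -0.0487  0.0529] 5.3 [58.4 30.4] bed x,y mm 0.3 1.2
[0.6341 0.0192 0.0534] 3.1 [59.  30.3] bed x,y mm -0.7 69.4
[0.4171 0.1699 0.008 ] -32.8 [59.5 30.9] bed x,y mm -205.7 236.0
[0.4025 0.273  0.0079] 9.0 [59.6 31.7] bed x,y mm -212.5 339.9
t 13.30 pos [0.4273 0.002  0.1631] jaw -85.72 q6 78.4 F [ 0.8 -0.1  0.2] open 0.0597 axis [-1.030e-02  2.000e-04 -9.999e-01]
  shift [ 0.0132  0.0024 -0.1682] twist 37.58
  shift [ 0.1392  0.0037 -0.1681] twist 37.58
```

drive_tool --motion '[{"x": 0.013, "y": 0.002, "z": -0.05, "twist": -10, "claw": -0.28}, {"x": 0.013, "y": 0.002, "z": -0.1, "twist": -20, "claw": -0.28}, {"x": 0.013, "y": 0.002, "z": -0.15, "twist": -30, "claw": -0.28}, {"x": 0.013, "y": 0.0024, "z": -0.168, "twist": -40, "claw": -0.28}, {"x": 0.013, "y": 0.0024, "z": -0.168, "twist": -50, "claw": -0.28}, {"x": 0.013, "y": 0.0024, "z": -0.168, "twist": -60, "claw": -0.28}, {"x": 0.013, "y": 0.0024, "z": -0.168, "twist": -70, "claw": -0.28}, {"x": 0.013, "y": 0.0024, "z": -0.168, "twist": -80, "claw": -0.28}, {"x": 0.013, "y": 0.0024, "z": -0.168, "twist": -90, "claw": -0.28}, {"x": 0.013, "y": 0.0024, "z": -0.168, "twist": -100, "claw": -0.28}, {"x": 0.013, "y": 0.0024, "z": -0.168, "twist": -110, "claw": -0.28}, {"x": 0.013, "y": 0.0024, "z": -0.168, "twist": -120, "claw": -0.28}, {"x": 0.013, "y": 0.0024, "z": -0.168, "twist": -130, "claw": -0.28}, {"x": 0.013, "y": 0.0024, "z": -0.168, "twist": -140, "claw": -0.28}, {"x": 0.013, "y": 0.0024, "z": -0.168, "twist": -142.2, "claw": -0.28}, {"x": 0.013, "y": 0.0024, "z": -0.168, "twist": -142.2, "claw": -0.28}]'

```text
t: 15.3
eef_pos: [0.4183, 0.1703, 0.15]
eef_rot: [121.4, 89.4, 177.9]
force: [0.0, 0.6, 0.1]
opening: 0.0603
```

Run:
```python
from h import *
go([(.417,.170,.15),(.417,.170,.024)],90-33.1)
```

```text
t 15.30 pos [0.4183 0.1703 0.15  ] jaw 56.46 q6 -41.6 F [0.  0.6 0.1] open 0.0603 axis [-1.030e-02  4.000e-04 -9.999e-01]
  shift [ 0.      0.0009 -0.0009] twist -0.44
  shift [ 0.126  -0.0002 -0.0003] twist -0.44
```

drive_tool --motion '[{"x": 0.05, "y": 0.0005, "z": -0.0006, "twist": -0.4, "claw": -0.28}, {"x": 0.1, "y": 0, "z": -0.0003, "twist": -0.4, "claw": -0.28}, {"x": 0.123, "y": 0, "z": -0.0003, "twist": -0.4, "claw": -0.28}, {"x": 0.126, "y": 0, "z": -0.0003, "twist": -0.4, "claw": -0.28}, {"x": 0.126, "y": 0, "z": -0.0003, "twist": -0.4, "claw": -0.28}, {"x": 0.126, "y": 0, "z": -0.0003, "twist": -0.4, "claw": 1}, {"x": 0.126, "y": 0, "z": -0.0003, "twist": -0.4, "claw": 1}, {"x": 0.126, "y": 0, "z": -0.0003, "twist": -0.4, "claw": 1}, {"x": 0.126, "y": 0, "z": -0.0003, "twist": -0.4, "claw": 1}, {"x": 0.126, "y": 0, "z": -0.0003, "twist": -0.4, "claw": 1}, {"x": 0.07, "y": 0, "z": -0.0003, "twist": -0.4, "claw": 1}, {"x": 0.01, "y": 0, "z": -0.0003, "twist": -0.4, "claw": 1}, {"x": 0, "y": 0, "z": -0.0003, "twist": -0.4, "claw": 1}, {"x": 0, "y": 0, "z": -0.0003, "twist": -0.4, "claw": 1}]'

```text
t: 17.05
eef_pos: [0.418, 0.1701, 0.1498]
eef_rot: [120.2, 89.4, 177.0]
force: [-0.2, -0.3, -1.6]
opening: 0.0313
```

Run:
```python
from h import *
a=port(3,-.004)
go([(*a,.15),(*a,.08)],94.32)
```

```text
t 17.05 pos [0.418  0.1701 0.1498] jaw 56.86 q6 -42.1 F [-0.2 -0.3 -1.6] open 0.0313 axis [-1.000e-02  5.000e-04 -9.999e-01]
  shift [-0.0023 -0.2202  0.0427] twist -37.46
  shift [ 0.0677 -0.2208  0.043 ] twist -37.46
```

drive_tool --motion '[{"x": -0.002, "y": -0.05, "z": 0.01, "twist": -10, "claw": 1}, {"x": -0.002, "y": -0.1, "z": 0.02, "twist": -20, "claw": 1}, {"x": -0.002, "y": -0.15, "z": 0.03, "twist": -30, "claw": 1}, {"x": -0.002, "y": -0.2, "z": 0.04, "twist": -37.5, "claw": 1}, {"x": 0.0, "y": -0.2205, "z": 0.043, "twist": -37.5, "claw": 1}, {"x": 0.03, "y": -0.2207, "z": 0.043, "twist": -37.5, "claw": 1}, {"x": 0.06, "y": -0.2208, "z": 0.043, "twist": -37.5, "claw": 1}, {"x": 0.0677, "y": -0.2208, "z": 0.043, "twist": -37.5, "claw": 1}, {"x": 0.0677, "y": -0.2208, "z": 0.043, "twist": -37.5, "claw": 1}, {"x": 0.0677, "y": -0.2208, "z": 0.043, "twist": -37.5, "claw": 1}]'

```text
t: 18.3
eef_pos: [0.6264, 0.0855, 0.0811]
eef_rot: [81.1, 89.5, 175.5]
force: [0.4, 0.5, -1.0]
opening: 0.0314
```

Run:
```python
from h import *
a=port(3,-.004)
go([(*a,.0698),(*port(3,.0),.0698),(*port(3,.003),.0698)],94.32)
```

```text
t 18.30 pos [0.6264 0.0855 0.0811] jaw 94.37 q6 -91.8 F [ 0.4  0.5 -1. ] open 0.0314 axis [-8.1e-03  6.0e-04 -1.0e+00]
  shift [ 0.0113  0.0005 -0.0001] twist 0.05
  shift [ 0.0113 -0.0035 -0.0001] twist 0.05
  shift [ 0.0113 -0.0065 -0.0001] twist 0.05
```

drive_tool --motion '[{"x": 0.006, "y": 0, "z": 0, "twist": 0, "claw": 1}, {"x": 0.01, "y": 0, "z": 0, "twist": 0, "claw": 1}, {"x": 0.0112, "y": 0, "z": 0, "twist": 0, "claw": 1}, {"x": 0.0112, "y": -0.0015, "z": 0, "twist": 0, "claw": 1}, {"x": 0.0112, "y": -0.003, "z": 0, "twist": 0, "claw": 1}, {"x": 0.0112, "y": -0.0045, "z": 0, "twist": 0, "claw": 1}, {"x": 0.0112, "y": -0.006, "z": 0, "twist": 0, "claw": 1}, {"x": 0.0112, "y": -0.007, "z": 0, "twist": 0, "claw": 1}, {"x": 0.0112, "y": -0.007, "z": 0, "twist": 0, "claw": 1}, {"x": 0.0112, "y": -0.007, "z": 0, "twist": 0, "claw": 1}]'

```text
t: 19.55
eef_pos: [0.6295, 0.0857, 0.0697]
eef_rot: [87.1, 89.0, -178.5]
force: [-10.7, -1.2, 4.4]
opening: 0.0315
```

drive_tool --motion '[{"x": 0, "y": 0, "z": 0, "twist": 0, "claw": 0.2}, {"x": 0, "y": 0, "z": 0, "twist": 0, "claw": 0.0}, {"x": 0, "y": 0, "z": 0, "twist": 0, "claw": 0.0}, {"x": 0, "y": 0, "z": 0, "twist": 0, "claw": 0.0}, {"x": -0.03, "y": 0, "z": 0, "twist": 0, "claw": -0.2}, {"x": -0.09, "y": 0, "z": 0, "twist": 0, "claw": -0.28}, {"x": -0.09, "y": 0.06, "z": 0, "twist": 0, "claw": -0.28}, {"x": -0.09, "y": 0.12, "z": 0.0, "twist": 0, "claw": -0.28}, {"x": -0.09, "y": 0.2, "z": 0.0, "twist": 0, "claw": -0.28}, {"x": -0.09, "y": 0.21, "z": 0.0, "twist": 0, "claw": -0.28}, {"x": -0.09, "y": 0.21, "z": 0.0, "twist": 0, "claw": -0.28}]'

```text
t: 20.92
eef_pos: [0.4208, 0.0698, 0.164]
eef_rot: [86.9, 89.1, -178.7]
force: [0.2, 0.2, 0.8]
opening: 0.0604
```

Run:
```python
from h import *
s=snap('top');rep(s)
save('t3.png',s['img'][110:250,150:330],4)
go([(.4025,.273,.15),(.4025,.273,.024)],90+9.1)
```

```text
[ 0.6402 -0.0487  0.053 ] 5.3 [58.4 30.4] bed x,y mm 0.3 1.2
[0.6342 0.0191 0.0528] 3.4 [58.9 30.3] bed x,y mm -0.6 69.2
[0.6287 0.087  0.053 ] 6.2 [59.3 30.6] bed x,y mm -1.0 137.4
[0.4024 0.2729 0.0079] 9.4 [59.7 31.9] bed x,y mm -212.6 339.8
t 20.98 pos [0.422  0.0698 0.164 ] jaw 94.38 q6 -92.6 F [ 1.2 -0.1 -0.4] open 0.0602 axis [-1.500e-02 -3.000e-04 -9.999e-01]
  shift [0.0142 0.0037 0.2041] twist -4.72
  shift [0.1402 0.0018 0.204 ] twist -4.72
```

View pics/t3.png

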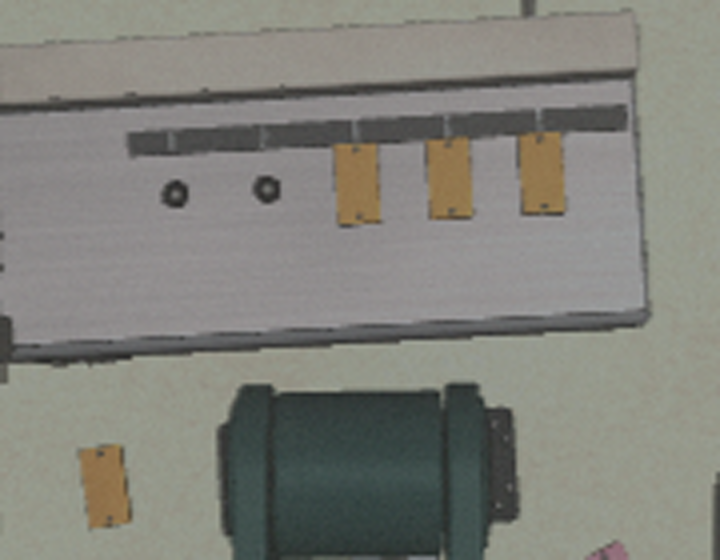

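Three blanks sit on ports 1 to 3 at crop (542,173), (450,178) and (358,184). The fourth is at (105,487) on the desk. From now on push, release and lift go in one call, so a deflected wrist isn't taken over as the new reference.

drive_tool --motion '[{"x": 0.014, "y": 0.003, "z": 0.05, "twist": -2, "claw": -0.28}, {"x": 0.014, "y": 0.003, "z": 0.1, "twist": -4.7, "claw": -0.28}, {"x": 0.014, "y": 0.003, "z": 0.15, "twist": -4.7, "claw": -0.28}, {"x": 0.014, "y": 0.003, "z": 0.204, "twist": -4.7, "claw": -0.28}, {"x": 0.03, "y": 0.003, "z": 0.204, "twist": -4.7, "claw": -0.28}, {"x": 0.08, "y": 0.002, "z": 0.204, "twist": -4.7, "claw": -0.28}, {"x": 0.12, "y": 0.0018, "z": 0.204, "twist": -4.7, "claw": -0.28}, {"x": 0.139, "y": 0.0018, "z": 0.204, "twist": -4.7, "claw": -0.28}, {"x": 0.1402, "y": 0.0018, "z": 0.204, "twist": -4.7, "claw": -0.28}, {"x": 0.1402, "y": 0.0018, "z": 0.204, "twist": -4.7, "claw": -0.28}, {"x": 0.1402, "y": 0.0018, "z": 0.204, "twist": -4.7, "claw": 1}, {"x": 0.1402, "y": 0.0018, "z": 0.204, "twist": -4.7, "claw": 1}, {"x": 0.1402, "y": 0.0018, "z": 0.204, "twist": -4.7, "claw": 1}, {"x": 0.1402, "y": 0.0018, "z": 0.204, "twist": -4.7, "claw": 1}, {"x": 0.1402, "y": 0.0018, "z": 0.204, "twist": -4.7, "claw": 1}, {"x": 0.08, "y": 0.0018, "z": 0.204, "twist": -4.7, "claw": 1}, {"x": 0.02, "y": 0.0018, "z": 0.204, "twist": -4.7, "claw": 1}, {"x": 0.014, "y": 0.0018, "z": 0.204, "twist": -4.7, "claw": 1}, {"x": 0.014, "y": 0.0018, "z": 0.204, "twist": -4.7, "claw": 1}]'

```text
t: 23.35
eef_pos: [0.4042, 0.273, 0.1499]
eef_rot: [82.0, 89.1, -178.9]
force: [-0.6, 0.1, -2.4]
opening: 0.0316
```

Run:
```python
from h import *
a=port(4,-.004)
go([(*a,.15),(*a,.08)],94.32)
```

```text
t 23.35 pos [0.4042 0.273  0.1499] jaw 99.09 q6 -72.0 F [-0.6  0.1 -2.4] open 0.0316 axis [-1.510e-02 -3.000e-04 -9.999e-01]
  shift [-0.0033 -0.1948 -0.1524] twist 4.77
  shift [ 0.0667 -0.1959 -0.1526] twist 4.77
```

drive_tool --motion '[{"x": -0.003, "y": -0.035, "z": -0.03, "twist": 2, "claw": 1}, {"x": -0.003, "y": -0.07, "z": -0.06, "twist": 4.8, "claw": 1}, {"x": -0.003, "y": -0.11, "z": -0.09, "twist": 4.8, "claw": 1}, {"x": -0.003, "y": -0.15, "z": -0.12, "twist": 4.8, "claw": 1}, {"x": -0.003, "y": -0.18, "z": -0.145, "twist": 4.8, "claw": 1}, {"x": 0.0, "y": -0.1955, "z": -0.1525, "twist": 4.8, "claw": 1}, {"x": 0.03, "y": -0.196, "z": -0.1526, "twist": 4.8, "claw": 1}, {"x": 0.06, "y": -0.196, "z": -0.1526, "twist": 4.8, "claw": 1}, {"x": 0.0667, "y": -0.196, "z": -0.1526, "twist": 4.8, "claw": 1}, {"x": 0.0667, "y": -0.196, "z": -0.1526, "twist": 4.8, "claw": 1}, {"x": 0.0667, "y": -0.196, "z": -0.1526, "twist": 4.8, "claw": 1}]'

```text
t: 24.72
eef_pos: [0.6215, 0.1537, 0.0815]
eef_rot: [84.8, 89.3, 179.1]
force: [-1.1, 0.7, -0.9]
opening: 0.0316
```

Run:
```python
from h import *
a=port(4,-.004)
go([(*a,.0698),(*port(4,.0),.0698),(*port(4,.003),.0698)],94.32)
```

```text
t 24.73 pos [0.6215 0.1537 0.0815] jaw 94.31 q6 -85.6 F [-1.1  0.7 -0.9] open 0.0316 axis [-1.260e-02  2.000e-04 -9.999e-01]
  shift [ 0.0117  0.0007 -0.0005] twist -0.01
  shift [ 0.0117 -0.0033 -0.0005] twist -0.01
  shift [ 0.0116 -0.0063 -0.0005] twist -0.01
```

drive_tool --motion '[{"x": 0.006, "y": 0, "z": -0.0003, "twist": 0, "claw": 1}, {"x": 0.01, "y": 0, "z": -0.0005, "twist": 0, "claw": 1}, {"x": 0.0115, "y": 0, "z": -0.0005, "twist": 0, "claw": 1}, {"x": 0.0115, "y": -0.0015, "z": -0.0005, "twist": 0, "claw": 1}, {"x": 0.0115, "y": -0.003, "z": -0.0005, "twist": 0, "claw": 1}, {"x": 0.0115, "y": -0.0045, "z": -0.0005, "twist": 0, "claw": 1}, {"x": 0.0115, "y": -0.006, "z": -0.0005, "twist": 0, "claw": 1}, {"x": 0.0115, "y": -0.0075, "z": -0.0005, "twist": 0, "claw": 1}, {"x": 0.0115, "y": -0.0075, "z": -0.0005, "twist": 0, "claw": 1}, {"x": 0.0115, "y": -0.0075, "z": -0.0005, "twist": 0, "claw": 0.2}, {"x": 0.0115, "y": -0.0075, "z": -0.0005, "twist": 0, "claw": 0.0}, {"x": 0.0115, "y": -0.0075, "z": -0.0005, "twist": 0, "claw": 0.0}, {"x": 0.0115, "y": -0.0075, "z": -0.0005, "twist": 0, "claw": 0.0}, {"x": -0.02, "y": -0.0075, "z": -0.0005, "twist": 0, "claw": 0.0}, {"x": -0.08, "y": -0.0075, "z": -0.0005, "twist": 0, "claw": 0.0}, {"x": -0.09, "y": 0.05, "z": 0, "twist": 0, "claw": 0.0}, {"x": -0.09, "y": 0.11, "z": 0, "twist": 0, "claw": 0.0}, {"x": -0.09, "y": 0.17, "z": 0, "twist": 0, "claw": 0.0}, {"x": -0.09, "y": 0.17, "z": 0, "twist": 0, "claw": 0.0}]'

```text
t: 27.1
eef_pos: [0.4489, 0.1407, 0.1729]
eef_rot: [86.0, 89.2, -179.6]
force: [-0.4, 0.1, 0.5]
opening: 0.0469
```

Run:
```python
from h import *
ss=[snap('top') for _ in range(4)]
s=ss[0];rep(s)
im=np.mean([x['img'] for x in ss],0).astype(np.uint8)
save('t4.png',im[130:175,185:305],6.6)
go([(.4,0,.2)],90)
# unit: knob/selector/gauge
im=s['img'][150:230,335:440]; print(s['range_z'][180,380])
save('u1.png',np.mean([x['img'] for x in ss],0).astype(np.uint8)[152:226,342:436],8)
C=cloud(s); m=(np.abs(C[...,2]-.065)<.006); m[:, :335]=0; m[:150]=0;m[230:]=0
n,l,st,c=cv2.connectedComponentsWithStats(m.astype(np.uint8)); i=1+st[1:,4].argmax()
v,u=np.nonzero(l==i); P=world(s,np.c_[u,v],.065)[:,:2].astype(np.float32); print(cv2.minAreaRect(P))
```

```text
[ 0.6401 -0.0488  0.0526] 4.9 [58.1 30.3] bed x,y mm 0.2 1.1
[0.6341 0.0192 0.0527] 3.1 [59.  30.3] bed x,y mm -0.7 69.4
[0.6242 0.1544 0.0529] 5.3 [58.7 31.1] bed x,y mm -0.4 204.9
[0.6287 0.087  0.0529] 6.2 [59.3 30.6] bed x,y mm -1.0 137.4
t 27.30 pos [0.4547 0.1411 0.1744] jaw 94.30 q6 -84.0 F [-0.   0.3 -0.8] open 0.0474 axis [-1.040e-02  5.000e-04 -9.999e-01]
  shift [-0.0251  0.0654 -0.1365] twist 4.3
1.2382458
((0.5338844656944275, -0.3507252335548401), (0.1785188913345337, 0.23113752901554108), 3.531553030014038)
```

View pics/t4.png

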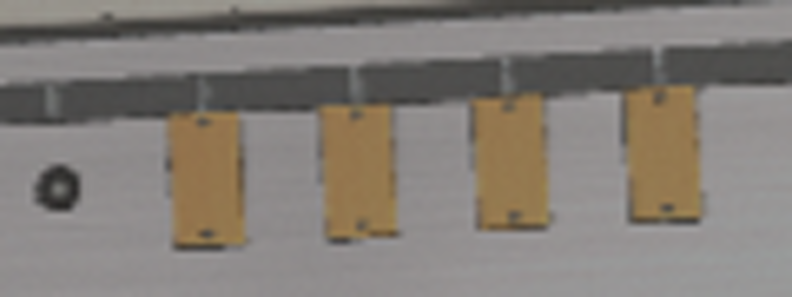

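View pics/u1.png

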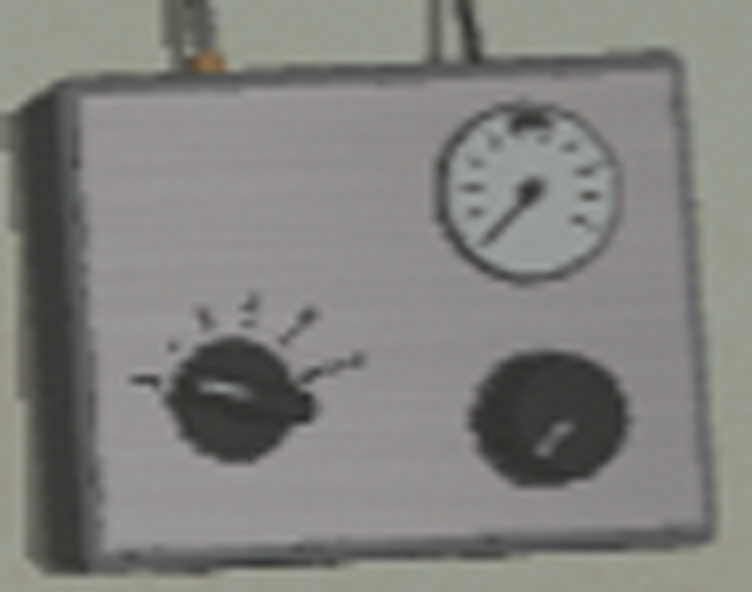

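The row is done: four blanks under their ticks at crop (206,180), (359,172), (511,163) and (664,155), all touching the rail. The unit shows the selector at the off dash, the gauge centre near (531,188), the needle pointing to (485,243) and the band near (530,122). So k=4, and the band is about 135–140° clockwise of the needle.

```bash
cat >> h.py <<'E'
U0=np.array([.5339,-.3507]); ut=np.radians(3.53)
def unit(x,y): return U0+np.array([np.cos(ut)*x-np.sin(ut)*y,np.sin(ut)*x+np.cos(ut)*y])
def avg(n,k=6):
    ss=[snap(n) for _ in range(k)]; s=ss[0]; s['f']=np.mean([x['img'] for x in ss],0); return s
def dial(s):
    """darkness vs clockwise-from-unit-x angle, at radii on the dial; needle zero unknown"""
    out=[]
    g=s['f'].mean(2).astype(np.float32); c=np.r_[unit(.040,-.052),.073]
    th=np.radians(np.arange(0,360,1.)); res={}
    for r in (8,11,14,17,22,24,26):
        d=ut-th; P=np.c_[c[0]+r/1e3*np.cos(d),c[1]+r/1e3*np.sin(d),np.full(len(d),.073)]
        q=pix(s,P).astype(np.float32); res[r]=cv2.remap(g,q[:,:1],q[:,1:],cv2.INTER_LINEAR)[:,0]
    return res
E
python3 - <<'E'
from h import *
s=avg('top')
f=s['f']; sat=(f[...,0]-f[...,2]); sat=np.clip((sat-12)/(55-12),0,1)
for k in (1,2,3,4):
    c=pix(s,[np.r_[port(k),.053]])[0]; v,u=np.mgrid[int(c[1])-16:int(c[1])+17,int(c[0])-11:int(c[0])+12]
    w=sat[v,u].ravel(); P=world(s,np.c_[u.ravel(),v.ravel()],.053)[:,:2]; mu=(w@P)/w.sum(); D=P-mu
    M=(D*w[:,None]).T@D/w.sum(); e,V=np.linalg.eigh(M); a=(np.degrees(np.arctan2(V[1,1],V[0,1]))+90)%180-90
    print(k,'dx %.1f dy %.1f ang %.1f'%((mu-port(k))@BX*1000 if 0 else ((mu-port(k))@BX*1000,(mu-port(k))@BY*1000,a-4.32)),(12*e)**.5*1000)
print('gauge c pix',pix(s,[np.r_[unit(.04,-.052),.073],np.r_[unit(-.042,-.052),.095],np.r_[unit(-.03,.058),.095]]), 'seen', (531.5)/8-.5+342,188.5/8-.5+152,'knob',551.5/8-.5+342,418.5/8-.5+152)
r=dial(s)
for k in r: print(k,r[k][::6].round().astype(int).tolist())
go([(*unit(-.03,.058),.17),(*unit(-.03,.058),.098)],75+3.53+90)
E
```

```text
1 dx 0.0 dy 1.0 ang -0.2 [31.31286793 57.84390258]
2 dx -0.4 dy 1.1 ang -1.3 [31.47028751 58.0078968 ]
3 dx -0.8 dy 1.2 ang 0.4 [31.50562331 58.41993835]
4 dx -0.2 dy 1.1 ang 1.3 [31.63031978 58.64810977]
gauge c pix [[407.4804127  175.52913711]
 [412.33088404 203.7271568 ]
 [372.89730936 201.09826693]] seen 407.9375 175.0625 knob 410.4375 203.8125
8 [153, 153, 153, 152, 152, 149, 143, 138, 136, 134, 134, 135, 136, 136, 137, 140, 142, 144, 146, 148, 151, 152, 151, 151, 151, 152, 153, 153, 153, 152, 148, 144, 139, 128, 115, 100, 93, 106, 119, 133, 148, 154, 154, 153, 153, 153, 153, 153, 153, 153, 153, 153, 153, 153, 153, 153, 153, 153, 153, 153]
11 [153, 153, 153, 153, 153, 153, 153, 153, 153, 152, 151, 152, 153, 153, 153, 154, 154, 154, 153, 153, 153, 153, 153, 153, 152, 153, 154, 154, 153, 153, 153, 154, 153, 146, 137, 121, 108, 105, 120, 137, 148, 153, 153, 154, 154, 154, 153, 153, 153, 153, 153, 153, 153, 153, 153, 153, 153, 153, 153, 153]
14 [153, 153, 153, 153, 153, 153, 153, 153, 153, 153, 154, 153, 152, 152, 153, 153, 153, 153, 153, 153, 153, 153, 153, 153, 153, 153, 153, 153,
[... 882 characters left out ...]
53, 154, 153, 153, 153, 153, 153, 153, 154, 154, 154, 153, 153, 142, 119, 131, 153, 153, 142, 138, 147, 154, 151, 126, 148, 153, 149, 139, 141, 150, 153, 150, 133, 145, 141, 111, 70]
26 [63, 64, 66, 80, 116, 144, 153, 144, 139, 146, 152, 142, 127, 140, 153, 147, 124, 153, 154, 153, 133, 140, 153, 153, 153, 152, 153, 153, 154, 153, 153, 153, 153, 152, 153, 150, 152, 132, 137, 142, 145, 142, 147, 147, 145, 142, 132, 144, 146, 153, 144, 144, 150, 152, 147, 141, 148, 150, 115, 69]
t 27.60 pos [0.4538 0.1409 0.1735] jaw 94.30 q6 -84.0 F [ 0.  -0.7 -0.3] open 0.0469 axis [-1.300e-02  1.000e-04 -9.999e-01]
  shift [ 0.0029 -0.0138 -0.4378] twist -74.23
  shift [ 0.0749 -0.0148 -0.4379] twist -74.23
```

```bash
cat >> h.py <<'E'
def dialc(s):
    """dial centre (world) from the bright face of the gauge"""
    g=s['f'].mean(2); p=pix(s,[np.r_[unit(.04,-.052),.073]])[0]; v,u=np.mgrid[int(p[1])-16:int(p[1])+17,int(p[0])-16:int(p[0])+17]
    sa=s['f'][...,0]-s['f'][...,2]
    m=((g[v,u]>140)).astype(np.uint8); n,l,st,c=cv2.connectedComponentsWithStats(m)
    d=l==l[16,:][m[16,:]>0][len(l[16,:][m[16,:]>0])//2]; P=world(s,np.c_[u[d],v[d]],.073)[:,:2].astype(np.float32)
    h=cv2.convexHull(P); return cv2.minEnclosingCircle(h),cv2.fitEllipse(h),len(P)
def needle(s,c,dark=25):
    """needle and band angles cw from unit x, by darkness-weighted directions about c (world xy)"""
    g=s['f'].mean(2); p=pix(s,[np.r_[c,.073]])[0]; v,u=np.mgrid[int(p[1])-14:int(p[1])+15,int(p[0])-14:int(p[0])+15]
    P=world(s,np.c_[u.ravel(),v.ravel()],.073)[:,:2]-c; r=np.hypot(*P.T)*1000; w=np.clip(148-g[v,u].ravel(),0,None)
    a=ut-np.arctan2(P[:,1],P[:,0]); o=[]
    for lo,hi in((9,15),(22,27)):
        k=(r>lo)&(r<hi); h,_=np.histogram(a[k]%(2*np.pi),36,(0,2*np.pi),weights=w[k]); i=np.argmax(h+np.roll(h,1)+np.roll(h,-1)); a0=(i+.5)*np.pi/18
        for _ in range(5):
            dd=(a-a0+np.pi)%(2*np.pi)-np.pi; kk=k&(abs(dd)<(.45 if lo==9 else .5)); a0+=(w[kk]*dd[kk]).sum()/w[kk].sum()
        o.append(np.degrees(a0)%360)
    return o
E
python3 - <<'E'
from h import *
s=avg('top',4); d=dialc(s); print(d, unit(.04,-.052))
for c in (d[0][0],d[1][0],unit(.04,-.052)): n,b=needle(s,np.array(c)); print('needle %.1f band %.1f delta %.1f'%(n,b,(b-n)%360))
C=cloud(s); m=(C[...,2]>.088)&(C[...,2]<.102)&(C[...,0]>.42)&(C[...,0]<.6)&(C[...,1]<-.22)
n,l,st,c=cv2.connectedComponentsWithStats(m.astype(np.uint8))
for i in range(1,n):
    if st[i,4]>20: P=C[l==i]; print(st[i,4],P.mean(0).round(4),cv2.minEnclosingCircle(P[:,:2].astype(np.float32)),cv2.minAreaRect(P[:,:2].astype(np.float32)))
print(unit(-.042,-.052),unit(-.03,.058))
E
```

```text
(((0.5767743587493896, -0.4013184905052185), 0.02860461361706257), ((0.5769768953323364, -0.4008612632751465), (0.054684337228536606, 0.055889494717121124), 79.16008758544922), 217) [ 0.57702581 -0.40013849]
needle 226.0 band 2.1 delta 136.1
needle 223.8 band 3.3 delta 139.5
needle 220.2 band 5.0 delta 144.8
196 [ 0.4957 -0.4053  0.0943] ((0.4961946904659271, -0.4059120714664459), 0.023321503773331642) ((0.49691975116729736, -0.405570387840271), (0.044055353850126266, 0.040367066860198975), 86.98373413085938)
68 [ 0.5003 -0.2942  0.0944] ((0.498728483915329, -0.293842077255249), 0.02153117023408413) ((0.5007928609848022, -0.2943034768104553), (0.04259255900979042, 0.011780790984630585), 78.5962142944336)
[ 0.49518139 -0.40518733] [ 0.50038579 -0.29465718]
```

drive_tool --motion '[{"x": -0.02, "y": -0.002, "z": -0.05, "twist": 10, "claw": 0}, {"x": -0.02, "y": -0.004, "z": -0.1, "twist": 20, "claw": 0}, {"x": -0.02, "y": -0.006, "z": -0.15, "twist": 30, "claw": 0}, {"x": -0.02, "y": -0.008, "z": -0.2, "twist": 40, "claw": 0}, {"x": -0.02, "y": -0.01, "z": -0.25, "twist": 50, "claw": 0}, {"x": -0.02, "y": -0.012, "z": -0.3, "twist": 60, "claw": 0}, {"x": -0.02, "y": -0.014, "z": -0.35, "twist": 70, "claw": 0}, {"x": -0.02, "y": -0.014, "z": -0.4, "twist": 80, "claw": 0}, {"x": -0.02, "y": -0.014, "z": -0.438, "twist": 90, "claw": 0}, {"x": -0.01, "y": -0.014, "z": -0.438, "twist": 100, "claw": 0}, {"x": 0.003, "y": -0.014, "z": -0.438, "twist": 105.8, "claw": 0}, {"x": 0.003, "y": -0.014, "z": -0.438, "twist": 105.8, "claw": 0}, {"x": 0.003, "y": -0.014, "z": -0.438, "twist": 105.8, "claw": 0}]'

```text
t: 29.42
eef_pos: [0.5003, -0.2948, 0.1704]
eef_rot: [-167.8, 89.3, -179.2]
force: [-0.2, 0.4, 0.4]
opening: 0.0471
```

Run:
```python
from h import *
go([(.5003,-.2953,.098)],168.5)
```

```text
t 29.43 pos [ 0.5003 -0.2948  0.1704] jaw -11.40 q6 -24.5 F [-0.2  0.4  0.4] open 0.0471 axis [-1.240e-02 -2.000e-04 -9.999e-01]
  shift [ 0.0724 -0.0003  0.001 ] twist 0.1
```

drive_tool --motion '[{"x": 0.04, "y": 0, "z": 0.001, "twist": 0, "claw": 0}, {"x": 0.065, "y": 0, "z": 0.001, "twist": 0, "claw": 0}, {"x": 0.072, "y": 0, "z": 0.001, "twist": 0, "claw": 0}, {"x": 0.072, "y": 0, "z": 0.001, "twist": 0, "claw": 0}, {"x": 0.072, "y": 0, "z": 0.001, "twist": 0, "claw": 1}, {"x": 0.072, "y": 0, "z": 0.001, "twist": 0, "claw": 1}, {"x": 0.072, "y": 0, "z": 0.001, "twist": 0, "claw": 1}, {"x": 0.072, "y": 0, "z": 0.001, "twist": 0, "claw": 1}, {"x": 0.072, "y": 0, "z": 0.001, "twist": 0, "claw": 1}, {"x": 0.072, "y": 0, "z": 0.001, "twist": 0, "claw": 1}]'

```text
t: 30.68
eef_pos: [0.501, -0.2952, 0.0988]
eef_rot: [-163.9, 89.4, -175.3]
force: [2.1, 0.2, 0.4]
opening: 0.012
```

Run:
```python
from h import *
go([(.5003,-.2953,.098)],48.5)
rep(snap('top'))
```

```text
t 30.68 pos [ 0.501  -0.2952  0.0988] jaw -11.39 q6 -24.4 F [2.1 0.2 0.4] open 0.0120 axis [-1.070e-02 -9.000e-04 -9.999e-01]
  shift [ 0.0008 -0.0002 -0.0007] twist -59.89
[ 0.6402 -0.0486  0.0531] 5.4 [58.5 30.2] bed x,y mm 0.3 1.3
[0.6341 0.0193 0.0529] 3.9 [58.9 30.6] bed x,y mm -0.7 69.5
[0.6242 0.1545 0.0531] 5.4 [58.8 30.9] bed x,y mm -0.4 205.0
[0.6287 0.087  0.0529] 6.2 [59.3 30.6] bed x,y mm -1.0 137.4
```

drive_tool --motion '[{"x": 0, "y": 0, "z": 0, "twist": 9, "claw": 1}, {"x": 0, "y": 0, "z": 0, "twist": 18, "claw": 1}, {"x": 0, "y": 0, "z": 0, "twist": 27, "claw": 1}, {"x": 0, "y": 0, "z": 0, "twist": 36, "claw": 1}, {"x": 0, "y": 0, "z": 0, "twist": 45, "claw": 1}, {"x": 0, "y": 0, "z": 0, "twist": 54, "claw": 1}, {"x": 0, "y": 0, "z": 0, "twist": 63, "claw": 1}, {"x": 0, "y": 0, "z": 0, "twist": 72, "claw": 1}, {"x": 0, "y": 0, "z": 0, "twist": 81, "claw": 1}, {"x": 0, "y": 0, "z": 0, "twist": 90, "claw": 1}, {"x": 0, "y": 0, "z": 0, "twist": 99, "claw": 1}, {"x": 0, "y": 0, "z": 0, "twist": 108, "claw": 1}, {"x": 0, "y": 0, "z": 0, "twist": 116, "claw": 1}, {"x": 0, "y": 0, "z": 0, "twist": 120, "claw": 1}, {"x": 0, "y": 0, "z": 0, "twist": 120, "claw": 1}, {"x": 0, "y": 0, "z": 0, "twist": 120, "claw": 1}]'

```text
t: 32.72
eef_pos: [0.5023, -0.299, 0.0989]
eef_rot: [2.9, 89.4, -128.5]
force: [4.5, -8.1, -4.8]
opening: 0.0117
```

drive_tool --motion '[{"x": 0, "y": 0, "z": 0, "twist": 0, "claw": 0.4}, {"x": 0, "y": 0, "z": 0, "twist": 0, "claw": 0}, {"x": 0, "y": 0, "z": 0, "twist": 0, "claw": 0}, {"x": -0.03, "y": 0, "z": 0, "twist": 0, "claw": 0}, {"x": -0.08, "y": 0, "z": 0, "twist": 0, "claw": -0.3}, {"x": -0.1, "y": 0, "z": 0, "twist": 0, "claw": -0.5}, {"x": -0.1, "y": 0, "z": 0, "twist": 0, "claw": -0.5}]'

```text
t: 33.6
eef_pos: [0.5038, -0.2985, 0.2013]
eef_rot: [25.6, 89.3, -105.8]
force: [-0.8, 0.4, 0.3]
opening: 0.0697
```

Run:
```python
from h import *
s=avg('side',3)
p=pix(s,[np.r_[unit(-.03,.058),.08]])[0].astype(int); print(p)
save('s2.png',s['f'].astype(np.uint8)[p[1]-45:p[1]+75,p[0]-60:p[0]+100],4.5)
go([(.4955,-.4063,.17),(.4955,-.4063,.096)],10)
```

```text
[328 266]
t 33.75 pos [ 0.5023 -0.2975  0.1969] jaw -131.45 q6 95.6 F [ 0.4 -0.  -0.3] open 0.0703 axis [-0.0096 -0.0066 -0.9999]
  shift [0.0277 0.067  0.0857] twist 38.55
  shift [0.1017 0.0672 0.0849] twist 38.55
```

View pics/s2.png

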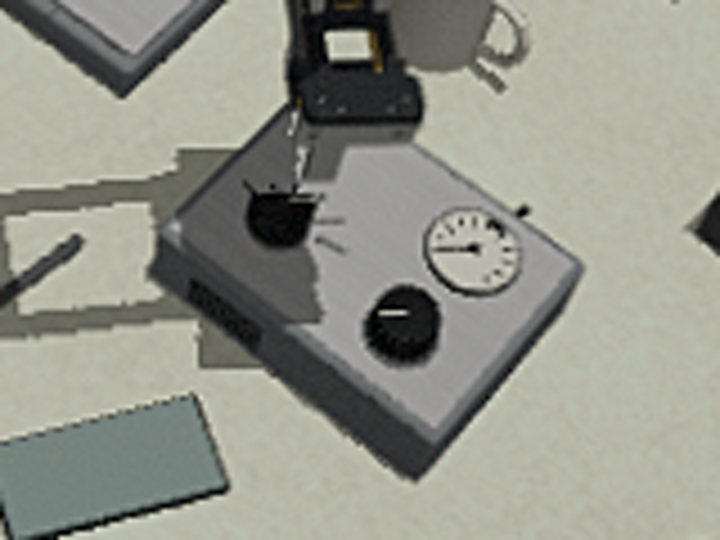

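The selector is shadowed at crop (280,220), so I'll check it from above once the arm moves over to the knob.

drive_tool --motion '[{"x": 0.0, "y": 0.03, "z": 0.04, "twist": -10, "claw": -0.3}, {"x": 0.01, "y": 0.067, "z": 0.085, "twist": -20, "claw": -0.3}, {"x": 0.027, "y": 0.067, "z": 0.085, "twist": -30, "claw": -0.3}, {"x": 0.027, "y": 0.067, "z": 0.085, "twist": -40, "claw": -0.3}, {"x": 0.027, "y": 0.067, "z": 0.085, "twist": -50, "claw": -0.3}, {"x": 0.027, "y": 0.067, "z": 0.085, "twist": -60, "claw": -0.3}, {"x": 0.027, "y": 0.067, "z": 0.085, "twist": -70, "claw": -0.3}, {"x": 0.027, "y": 0.067, "z": 0.085, "twist": -80, "claw": -0.3}, {"x": 0.027, "y": 0.067, "z": 0.085, "twist": -90, "claw": -0.3}, {"x": 0.027, "y": 0.067, "z": 0.085, "twist": -100, "claw": -0.3}, {"x": 0.027, "y": 0.067, "z": 0.085, "twist": -110, "claw": -0.3}, {"x": 0.027, "y": 0.067, "z": 0.085, "twist": -120, "claw": -0.3}, {"x": 0.027, "y": 0.067, "z": 0.085, "twist": -130, "claw": -0.3}, {"x": 0.027, "y": 0.067, "z": 0.085, "twist": -140, "claw": -0.3}, {"x": 0.027, "y": 0.067, "z": 0.085, "twist": -150, "claw": -0.3}, {"x": 0.027, "y": 0.067, "z": 0.085, "twist": -160, "claw": -0.3}, {"x": 0.027, "y": 0.067, "z": 0.085, "twist": -162.5, "claw": -0.3}, {"x": 0.027, "y": 0.067, "z": 0.085, "twist": -162.5, "claw": -0.3}]'

```text
t: 36.0
eef_pos: [0.4953, -0.4051, 0.1685]
eef_rot: [167.2, 89.3, -161.8]
force: [-0.3, -1.1, -0.1]
opening: 0.0612
```

Run:
```python
from h import *
s=avg('top',3)
save('u2.png',s['f'].astype(np.uint8)[170:230,340:440],7)
C=cloud(s); m=(C[...,2]>.088)&(C[...,2]<.102)&(C[...,0]>.46)&(C[...,0]<.54)&(C[...,1]<-.26)&(C[...,1]>-.33)
P=C[m]; print(len(P),P.mean(0), cv2.minAreaRect(P[:,:2].astype(np.float32)))
go([(.4955,-.4063,.096)],31)
```

```text
68 [ 0.49999113 -0.29434644  0.09421654] ((0.5002442598342896, -0.29508092999458313), (0.012097072787582874, 0.04254259169101715), 45.11850357055664)
t 36.15 pos [ 0.4957 -0.4054  0.1696] jaw 31.01 q6 -75.1 F [ 0.2  0.  -0.4] open 0.0610 axis [-0.0109 -0.0053 -0.9999]
  shift [ 0.0736 -0.0007  0.0003] twist 0.01
```

View pics/u2.png

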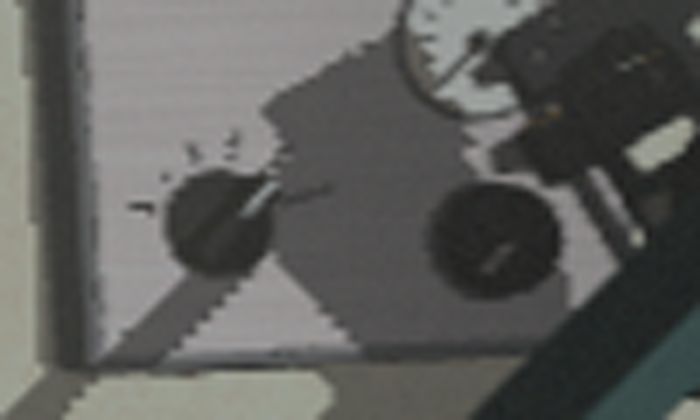

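The selector's white line, crop (262,195), now points at the 4-pip mark, between the 3-pip mark (232,148) and the 5-pip mark (305,195). Now the knob.

drive_tool --motion '[{"x": 0.04, "y": -0.0007, "z": 0.0003, "twist": 0, "claw": -0.3}, {"x": 0.065, "y": -0.0007, "z": 0.0003, "twist": 0, "claw": -0.3}, {"x": 0.0735, "y": -0.0007, "z": 0.0003, "twist": 0, "claw": -0.3}, {"x": 0.0735, "y": -0.0007, "z": 0.0003, "twist": 0, "claw": -0.3}, {"x": 0.0735, "y": -0.0007, "z": 0.0003, "twist": 0, "claw": 1}, {"x": 0.0735, "y": -0.0007, "z": 0.0003, "twist": 0, "claw": 1}, {"x": 0.0735, "y": -0.0007, "z": 0.0003, "twist": 0, "claw": 1}, {"x": 0.0735, "y": -0.0007, "z": 0.0003, "twist": 0, "claw": 1}, {"x": 0.0735, "y": -0.0007, "z": 0.0003, "twist": 0, "claw": 1}, {"x": 0.0705, "y": -0.0007, "z": 0.0003, "twist": 0, "claw": 1}, {"x": 0.0675, "y": -0.0007, "z": 0.0003, "twist": 0, "claw": 1}, {"x": 0.0645, "y": -0.0007, "z": 0.0003, "twist": 0, "claw": 1}, {"x": 0.063, "y": -0.0007, "z": 0.0003, "twist": 0, "claw": 1}, {"x": 0.063, "y": -0.0007, "z": 0.0003, "twist": 0, "claw": 1}, {"x": 0.063, "y": -0.0007, "z": 0.0003, "twist": 0, "claw": 1}]'

```text
t: 38.02
eef_pos: [0.4952, -0.4073, 0.1055]
eef_rot: [179.2, 89.2, -149.8]
force: [-1.8, -5.9, -1.8]
opening: 0.0416
```

Run:
```python
from h import *
go([(.4955,-.4063,.106)],31)
s=snap('side'); C=cloud(s); c=unit(-.042,-.052); m=np.hypot(C[...,0]-c[0],C[...,1]-c[1])<.018
print(np.percentile(C[...,2][m],[50,75,90]))
```

```text
t 38.02 pos [ 0.4952 -0.4073  0.1055] jaw 30.98 q6 -75.0 F [-1.8 -5.9 -1.8] open 0.0416 axis [-0.0117 -0.0068 -0.9999]
  shift [-0.0005  0.0007  0.0008] twist -0.02
[0.47105802 0.47241049 0.47335388]
```

drive_tool --motion '[{"x": -0.0005, "y": 0, "z": 0, "twist": 9, "claw": 1}, {"x": -0.0005, "y": 0, "z": 0, "twist": 18, "claw": 1}, {"x": -0.0005, "y": 0, "z": 0, "twist": 27, "claw": 1}, {"x": -0.0005, "y": 0, "z": 0, "twist": 36, "claw": 1}, {"x": -0.0005, "y": 0, "z": 0, "twist": 45, "claw": 1}, {"x": -0.0005, "y": 0, "z": 0, "twist": 54, "claw": 1}, {"x": -0.0005, "y": 0, "z": 0, "twist": 63, "claw": 1}, {"x": -0.0005, "y": 0, "z": 0, "twist": 72, "claw": 1}, {"x": -0.0005, "y": 0, "z": 0, "twist": 81, "claw": 1}, {"x": -0.0005, "y": 0, "z": 0, "twist": 90, "claw": 1}, {"x": -0.0005, "y": 0, "z": 0, "twist": 99, "claw": 1}, {"x": -0.0005, "y": 0, "z": 0, "twist": 108, "claw": 1}, {"x": -0.0005, "y": 0, "z": 0, "twist": 117, "claw": 1}, {"x": -0.0005, "y": 0, "z": 0, "twist": 126, "claw": 1}, {"x": -0.0005, "y": 0, "z": 0, "twist": 133, "claw": 1}, {"x": -0.0005, "y": 0, "z": 0, "twist": 135, "claw": 1}, {"x": -0.0005, "y": 0, "z": 0, "twist": 135, "claw": 1}, {"x": -0.0005, "y": 0, "z": 0, "twist": 135, "claw": 1}]'

```text
t: 40.33
eef_pos: [0.4962, -0.4079, 0.1056]
eef_rot: [-35.5, 89.3, -139.5]
force: [1.9, -5.1, -1.8]
opening: 0.0412
```

Run:
```python
from h import *
go([(.4955,-.4063,.096)],-104)
s=avg('side',4); p=pix(s,[np.r_[unit(.04,-.052),.073]])[0].astype(int)
a=cv2.resize(s['f'].astype(np.uint8)[p[1]-25:p[1]+25,p[0]-30:p[0]+30],None,fx=6.5,fy=6.5,interpolation=cv2.INTER_CUBIC)
s=avg('top',4); p=pix(s,[np.r_[unit(.04,-.052),.073]])[0].astype(int)
b=cv2.resize(s['f'].astype(np.uint8)[p[1]-25:p[1]+25,p[0]-30:p[0]+30],None,fx=6.5,fy=6.5,interpolation=cv2.INTER_CUBIC)
save('g1.png',np.hstack([a,b]))
```

```text
t 40.33 pos [ 0.4962 -0.4079  0.1056] jaw -103.96 q6 59.9 F [ 1.9 -5.1 -1.8] open 0.0412 axis [-0.0092 -0.0079 -0.9999]
  shift [ 0.0096 -0.001  -0.0015] twist 0.04
```

View pics/g1.png

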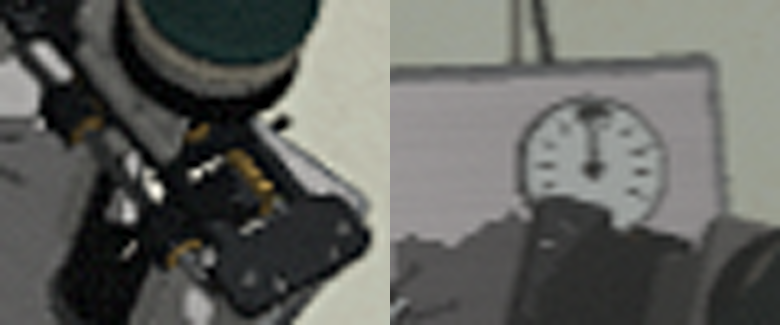

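In the right-hand panel the needle, from (592,170) to (590,125), points at the middle of the dark band around (592,108). I'll push the knob home and release.

drive_tool --motion '[{"x": 0.004, "y": 0, "z": 0, "twist": 0, "claw": 1}, {"x": 0.007, "y": 0, "z": 0, "twist": 0, "claw": 1}, {"x": 0.01, "y": 0, "z": 0, "twist": 0, "claw": 1}, {"x": 0.012, "y": 0, "z": 0, "twist": 0, "claw": 1}, {"x": 0.013, "y": 0, "z": 0, "twist": 0, "claw": 1}, {"x": 0.013, "y": 0, "z": 0, "twist": 0, "claw": 1}, {"x": 0.013, "y": 0, "z": 0, "twist": 0, "claw": 1}]'

```text
t: 41.6
eef_pos: [0.4964, -0.4081, 0.0975]
eef_rot: [-21.9, 89.3, -125.8]
force: [-5.2, 1.0, 17.2]
opening: 0.0412
```

drive_tool --motion '[{"x": 0, "y": 0, "z": 0, "twist": 0, "claw": 0}, {"x": 0, "y": 0, "z": 0, "twist": 0, "claw": -0.3}, {"x": 0, "y": 0, "z": 0, "twist": 0, "claw": -0.3}, {"x": 0, "y": 0, "z": 0, "twist": 0, "claw": -0.3}, {"x": -0.03, "y": 0, "z": 0, "twist": 0, "claw": -0.3}, {"x": -0.06, "y": 0, "z": 0, "twist": 0, "claw": 1}, {"x": -0.06, "y": 0, "z": 0, "twist": 0, "claw": 1}, {"x": -0.06, "y": 0, "z": 0, "twist": 0, "claw": 1}, {"x": -0.06, "y": 0, "z": 0, "twist": 0, "claw": 1}, {"x": -0.06, "y": 0, "z": 0, "twist": 0, "claw": 1}]'

```text
t: 42.85
eef_pos: [0.4964, -0.407, 0.1559]
eef_rot: [-34.8, 89.3, -138.7]
force: [0.7, 0.3, 0.6]
opening: 0.0148
```

Run:
```python
from h import *
go([(.4955,-.4058,.125),(.4955,-.4058,.116)],None)
s=avg('top',4); C=cloud(s); c=unit(-.042,-.052); m=np.hypot(C[...,0]-c[0],C[...,1]-c[1])<.019
z=C[...,2][m]; print(np.percentile(z,[10,25,50,75]),m.sum())
```

```text
t 42.85 pos [ 0.4964 -0.407   0.1559] jaw -103.94 q6 59.9 F [0.7 0.3 0.6] open 0.0148 axis [-0.009  -0.0079 -0.9999]
  shift [ 0.0309 -0.0009 -0.0013] twist 0
  shift [ 0.0399 -0.0009 -0.0014] twist 0
[0.51663482 0.52075291 0.52218262 0.52329052] 382
```

drive_tool --motion '[{"x": 0.02, "y": -0.0009, "z": -0.0013, "twist": 0, "claw": 1}, {"x": 0.03, "y": -0.0009, "z": -0.0013, "twist": 0, "claw": 1}, {"x": 0.034, "y": -0.0009, "z": -0.0013, "twist": 0, "claw": 1}, {"x": 0.037, "y": -0.0009, "z": -0.0013, "twist": 0, "claw": 1}, {"x": 0.039, "y": -0.0009, "z": -0.0013, "twist": 0, "claw": 1}, {"x": 0.041, "y": -0.0009, "z": -0.0013, "twist": 0, "claw": 1}, {"x": 0.042, "y": -0.0009, "z": -0.0013, "twist": 0, "claw": 1}, {"x": 0.042, "y": -0.0009, "z": -0.0013, "twist": 0, "claw": 1}]'

```text
t: 44.05
eef_pos: [0.4962, -0.4066, 0.1173]
eef_rot: [-14.8, 89.3, -118.8]
force: [-1.2, 1.7, 5.3]
opening: 0.0001
```

drive_tool --motion '[{"x": 0.003, "y": 0, "z": 0, "twist": 0, "claw": 1}, {"x": 0.006, "y": 0, "z": 0, "twist": 0, "claw": 1}, {"x": 0.009, "y": 0, "z": 0, "twist": 0, "claw": 1}, {"x": 0.009, "y": 0, "z": 0, "twist": 0, "claw": 1}]'

```text
t: 44.55
eef_pos: [0.4965, -0.4068, 0.1169]
eef_rot: [3.9, 89.2, -100.0]
force: [-8.4, 8.7, 23.0]
opening: 0.0006
```

drive_tool --motion '[{"x": -0.03, "y": 0, "z": 0, "twist": 0, "claw": 1}, {"x": -0.08, "y": 0, "z": 0, "twist": 0, "claw": 1}, {"x": -0.13, "y": 0, "z": 0, "twist": 0, "claw": 1}, {"x": -0.13, "y": 0.05, "z": 0.05, "twist": 0, "claw": 1}, {"x": -0.13, "y": 0.1, "z": 0.1, "twist": 0, "claw": 1}, {"x": -0.13, "y": 0.12, "z": 0.15, "twist": 0, "claw": 1}, {"x": -0.13, "y": 0.12, "z": 0.2, "twist": 0, "claw": 1}, {"x": -0.13, "y": 0.12, "z": 0.25, "twist": 0, "claw": 1}, {"x": -0.13, "y": 0.12, "z": 0.25, "twist": 0, "claw": 1}]'

```text
t: 45.68
eef_pos: [0.5332, -0.6597, 0.234]
eef_rot: [30.6, 88.2, -73.6]
force: [-0.0, 0.1, -0.5]
opening: 0.0006
```

Run:
```python
from h import *
go([(.4955,-.4058,.125)])
s=avg('top',6); rep(s)
save('f1.png',s['f'].astype(np.uint8)[120:232,180:440],3)
b=s['f'].astype(np.uint8)[152:226,342:436]; save('f2.png',b,8)
C=cloud(s)
for nm,c,r in(('knob',unit(-.042,-.052),.019),('bar',unit(-.03,.058),.023)):
    m=(np.hypot(C[...,0]-c[0],C[...,1]-c[1])<r)&(C[...,2]>.086); P=C[m]; e,V=np.linalg.eigh(np.cov(P[:,:2].T))
    print(nm,np.median(P[:,2]),m.sum(),P[:,:2].mean(0),'ang',np.degrees(np.arctan2(V[1,1],V[0,1])))
d=dialc(s)
for c in (d[1][0],unit(.04,-.052)): print(needle(s,np.array(c)))
```

```text
t 45.67 pos [ 0.5332 -0.6597  0.234 ] jaw -104.25 q6 49.3 F [-0.   0.1 -0.5] open 0.0006 axis [ 0.0086 -0.0293 -0.9995]
  shift [ 0.1012 -0.1006 -0.2395] twist 0
[ 0.6402 -0.0486  0.0533] 5.4 [58.5 30.2] bed x,y mm 0.3 1.3
[0.634  0.0191 0.0528] 3.3 [58.5 30.5] bed x,y mm -0.8 69.3
[0.6242 0.1544 0.053 ] 5.3 [58.7 31.1] bed x,y mm -0.4 204.9
[0.6287 0.0869 0.053 ] 6.1 [59.  30.9] bed x,y mm -1.0 137.3
knob 0.09476424544231188 144 [ 0.49523532 -0.40429782] ang 134.44299593237795
bar 0.0940260448257001 70 [ 0.50020946 -0.29427995] ang 138.9134302122719
[np.float64(3.5737535876631408), np.float64(3.2975497059367207)]
[np.float64(6.243866111849397), np.float64(4.54662209204859)]
```

View pics/f2.png

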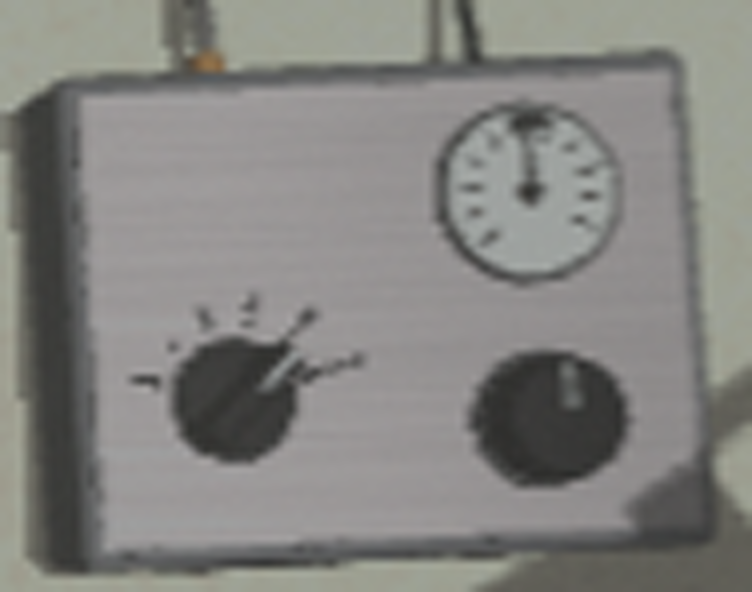

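View pics/f1.png

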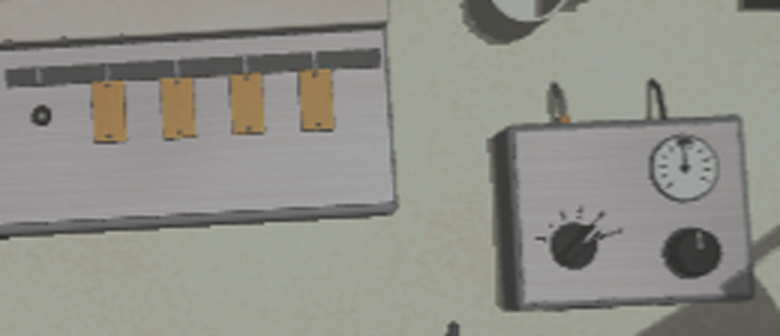

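In both pictures all four blanks are in place, the selector bar is on the 4-pip mark and the needle is in the band. The knob top is at 94.8 mm, so it is fully home. Handing in.

```bash
python3 -c "
from rig import env
print(env.close_job())"
```

```text
the job is handed in; nothing more can be done
None
```

I laid the four brass blanks on ports 1–4 against the stop rail, turned the selector to 4 pips, set the regulator into the band and handed the job in at about 46 s. The green, white and pink look-alikes were left alone. No moves went near the other things on the desk, but I did not measure them again at the end.

The last top-camera checks showed:
- **Row:** the blanks sit about 1 mm off the port centres along the rail, all to the same side. The image shows them up to 1 mm short of the rail, although each one met it with about 10 N on the push I could read (the fourth was pushed and released in one move). They are square to within about 1.5°, close to what the camera can resolve. I left the 1 mm offset as it was.
- **Selector:** the bar is at −41.1°, against −41.5° for the 4-pip detent. An earlier reading, taken in the arm's shadow, was about 3° off; the clear view settled it.
- **Regulator:** the knob was turned 135° (nine notches). The needle reads 0.3–1.7° from the band's middle, depending on which gauge centre is used. The knob top is at 94.8 mm, against 95 mm when fully home. After pushing it down in the grip I pressed it again from above with about 23 N, and it did not move further.

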